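Start the two-ball race on the rolling ramp

ROBOT

A 7-joint arm with a two-finger parallel gripper is mounted at the origin on the work surface. World frame = base frame: x ahead of the robot, y to its left, z up, the work surface at z = 0. Lengths are in m, angles in degrees, forces in N, time in s.
With the tool pointing down it reaches from about 0.425 to 0.875 m from the base axis. Payload 4.7 kg.
Tool frame: the origin (TCP) lies at the very end of the fingers, on their centre line; the grasp point (between the pads) lies 19 mm behind it; z points along the fingers, y is the direction in which the jaws open and shut (so a half turn about z gives the same grasp; the last joint's range is limited). The gripper opens to 87 mm and grips with 3 to 60 N. Pads are 19 mm wide; open, the fingers measure 117 mm over their backs; the gripper's body (75 mm by 190 mm) begins 51 mm behind the grasp point.
Start: joints at [-71.328, 18.392, -4.016, 83.108, 1.295, 78.541, -3.26], TCP at [0.199, 0.619, 0.195] pointing down, gripper open.
Joint ranges: [-163.93, 163.93], [-17.29, 119.83], [-79.2, 71.16], [3.27, 140.29], [-89.18, 269.18], [5.43, 117.66], [-154.24, 154.24]. Speed limits (degrees/s): [147.25, 147.25, 180, 180, 180, 180, 180].

INTERFACE

Orientations are given as [roll, pitch, yaw] about the fixed x, y, z axes, in that order (R = Rz(yaw) Ry(pitch) Rx(roll)).
In Python, from cell import sensors, imaging, ticket gives the robot as it stands.
- The arm moves only by the tool carry_out, never from a script. Its argument "plan" is a list of rows, each an object of numbers: "fingers": the closure, from -1 (fully open) to 1 (shut); "dx", "dy", "dz": the shift along the tool's x, y, z normalised to -1 to 1, where 1 is 0.03 m; "rx", "ry", "rz": the turn, a rotation vector about the tool's x, y, z normalised to -1 to 1, where 1 is 10 degrees. A call has 1 to 12 rows; each row shifts and turns the commanded pose from where the row before left it, along the tool's axes as they then stand; what a row does not reach is not made up. A row lasts 1/8 s, in which the tool goes at most 62.5 mm and 10.7 degrees, less where a joint would pass 70% of its speed; a pose out of reach is approached as far as the arm can. A call with a number of a shift or a turn outside -1 to 1 is refused whole. A call with a gripper value outside its range is refused whole. The fingers move at their own pace and stop on an object; "force" is the grip in N (left out, the last holds). Time passes only in rows, so rows that do not move let the fingers close. It gives the time, the measured TCP pose, the force and the opening at its end, in the units of the state.
- sensors.get_obs(): the state, without advancing time (a new reading comes with each control period).
- imaging.read_camera(name): name is "scene" or "top"; returns a dict with "color" (420x560x3 uint8, red, green, blue), "mtx" (3x3 intrinsics, pixels), "dist_coeffs" ([k1, k2, p1, p2, k3] as OpenCV has them; the pictures are not rectified), "extrinsics" (4x4, takes a point from world to camera coordinates). Camera axes: x right, y down, z forward; pixel columns grow to the right and rows downward; lengths in m; the calibration is good to about 2 mm. A picture is of the moment at which its call begins. There is no depth.
- ticket.sign_off(): hands the job in, once; it reports no verdict.
The state is a dict: "time_s": time; "qpos": joint angles; "joint_velocities": joint speeds; "effort": joint torques, N m; "tool_pos": TCP position; "tool_rot": TCP orientation; "force": force on the tool from outside, world axes, zero at the start; "wrist_torque": the same for the moment, N m; "grip_width": finger opening in m.
Only numpy, scipy, OpenCV 4.12 (cv2) and the standard library are available. Lean on these libraries where they do the work, as an engineer would, in place of code of your own. Each camera call takes 0.05 s, during which the arm holds its last target.

TASK

Make ready and start the ball race on the little two-lane wooden ramp. With the fingers against the outside of its back wall, push the loose catch tray along the mat until its low lip stands square and close against the foot of the ramp; then press the paddle of the rocking lever fully down from above so that the gate lifts and both balls run down into the tray, and let the paddle come up again so that the gate shuts. Only push and press: do not grip or lift anything or reach into the tray, do not touch the balls, and leave the other things on the mat where they are.

Things in the scene. Friction and masses are not known exactly. Their poses are not given: they have to be found in the camera images.
- ramp: fixed wooden two-lane ramp for rolling balls, base 290 x 106 mm; origin on the mat under the middle of the base, its x axis points level in the downhill direction (towards the catch tray), z up. The track falls from 75 mm high at x = -140 mm to 30 mm at x = +140 mm; side strips stand 10 mm above it. Two wooden cheeks 127 mm high at x = -105 mm, y = +-49 mm carry the pivot of the rocking lever
- foot (a point): centre of the lower edge of the ramp's flat upright foot face (106 mm wide, 22 mm high), at x = +140 mm of the ramp, on the mat; axes as the ramp
- pivot (a point): pivot of the rocking lever, 115 mm above the mat at x = -105 mm of the ramp; the lever turns about the ramp's y axis through this point
- paddle_top (a point): centre of the top face of the lever's finger paddle, a 50 mm (along the lever) x 60 mm wide wooden plate with a dark rubber pad, which overhangs the high end of the ramp with 70 mm of air left below its lowest position. At rest it is about 111 mm uphill of the pivot and 34 mm above it (149 mm above the mat), its uphill end raised 0.2 rad; fully down it has turned 0.45 rad about the pivot: about 114 mm uphill of the pivot and 17 mm below it (98 mm above the mat)
- rocker (a joint): angle in rad of the rocking lever, which carries the paddle at its uphill end and the gate, an upright aluminium plate across both lanes, at the other: 0 at rest with the gate shut, grows as the paddle is pressed, 0.45 at its hard stop, gate fully lifted. A spring shuts it again when let go; it takes about 1 to 3 N on the paddle
- steel_ball: steel ball, 25 mm diameter, waiting behind the gate in one lane; origin at its centre
- glass_ball: glass ball, 25 mm diameter, waiting behind the gate in the other lane; origin at its centre. With the gate up the balls need about 1 s to reach the tray
- tray: loose wooden catch tray, 120 mm (its x) x 130 mm (its y), walls 6 mm thick and 45 mm high, except the mouth on its -x side which is a lip only 16 mm high; 0.25 to 0.5 kg. Origin under its centre; it starts 40 to 65 mm short of the ramp's foot, a little askew, its +x side (back wall) away from the ramp
- tray_mouth (a point): centre of the lower edge of the tray's mouth face, at x = -60 mm of the tray; it must come to the foot of the ramp
- tray_back (a point): centre of the outer face of the tray's back wall, 22 mm above the mat, at x = +60 mm of the tray: push here
- pencil_box: closed wooden pencil box with a sliding lid, 200 x 60 x 40 mm, bystander; origin under its centre, long side along its x
- sharpener_tin: round steel sharpening tin, 54 mm across, 29 mm high, bystander; origin under its centre
- egg_cup: ceramic egg cup holding sticks of chalk, 50 mm across, 102 mm high with the chalk, bystander; origin under its centre
- slate: small closed slate in a wooden frame with brass hinges, lying flat, 140 x 100 x 14 mm, bystander; origin under its centre
- stopwatch: round plastic stopwatch lying on its back, 56 mm across, 16 mm thick, crown and side button sticking out 8 mm, bystander; origin under its centre
- duster: wooden board duster with a felt sole, 110 x 45 x 34 mm, bystander; origin under its centre

How it is judged:
By the outcome, as a careful person would: the job done as asked, in the order asked, and still so for the second after the job is handed in, with the robot touching nothing.
It also fails if it takes over 51 s, if anything falls off the work surface, if the arm or the gripper's body presses on something with over 40 N, if the wrist force passes 120 N, or if a joint passes its speed limit or range.

## Working session

There is one attempt and no reset: what is moved stays moved. The work goes in short steps, Python scripts to look and compute and a tool call to move; the robot and the scene stay as the last step left them, time stands still between calls to the robot, and variables do not carry over. Pictures are saved under pics/ and viewed, and the job is handed in when it is done.

Besides the shell and the picture viewer there is one more tool, called after "Call:" as a command line: name --argument value ..., lists and objects as JSON in quotes. carry_out: Moves the arm, as the interface text tells. Scaled input: -1 to 1 covers 0.03 m each way for a shift and 10 degrees each way for a turn. Its arguments: {"type":"object","properties":{"plan":{"type":"array"},"force":{"type":"number"}},"required":["plan"]}

```bash
mkdir -p pics; ls; python3 - <<'E'
from cell import sensors, imaging
import cv2
print(sensors.get_obs())
for n in("scene","top"):
    c=imaging.read_camera(n); cv2.imwrite(f"pics/{n}0.png",c["color"][:,:,::-1]); print(n,c["mtx"],c["dist_coeffs"],c["extrinsics"])
E
```

```text
pics
{'time_s': 0.0, 'qpos': array([-71.32802283,  18.43910793,  -4.01507024,  83.17621553,
         1.29572131,  78.53932245,  -3.25841682]), 'joint_velocities': array([-0.09441442,  0.02877812,  0.02534579,  0.10532252,  0.0098576 ,
        0.02909723,  0.02047144]), 'effort': array([-2.90119442e-04, -4.91284347e+01, -4.04043691e-01, -3.12538755e+01,
       -6.39964803e-02,  4.37302503e-02,  1.81562882e-04]), 'tool_pos': array([0.19926833, 0.61806305, 0.19394944]), 'tool_rot': array([-1.79890635e+02,  6.59641494e-03,  1.62139097e+02]), 'force': array([-0.37237546, -0.19346384,  0.20502087]), 'wrist_torque': array([-0.0116653 , -0.00250061,  0.04640507]), 'grip_width': 0.086984953547889}
scene [[517.44267986   0.         275.77121366]
 [  0.         517.44267986 214.80577105]
 [  0.           0.           1.        ]] [-0.1464667  0.         0.         0.         0.       ] [[-0.73957779  0.67304046 -0.00642137  0.38761741]
 [ 0.53218718  0.57890556 -0.61777436 -0.25539418]
 [-0.41206977 -0.46030957 -0.78632919  1.28471655]
 [ 0.          0.          0.          1.        ]]
top [[402.00932961   0.         286.76597253]
 [  0.         402.00932961 204.13601518]
 [  0.           0.           1.        ]] [-0.00882753  0.          0.          0.          0.        ] [[-0.01946416 -0.99974055 -0.01183159  0.05661656]
 [-0.98016123  0.02141488 -0.19704153  0.57252294]
 [ 0.19724378  0.00776162 -0.98032375  0.8904135 ]
 [ 0.          0.          0.          1.        ]]
```

View pics/scene0.png

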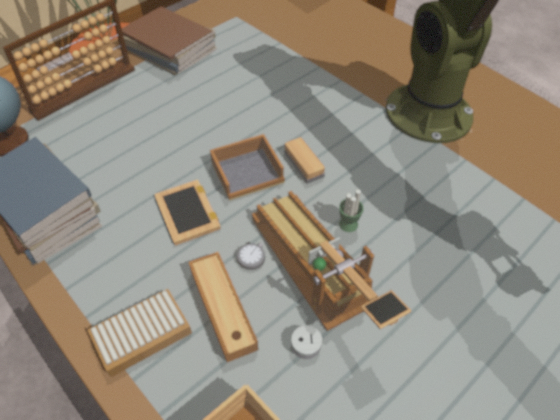

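View pics/top0.png

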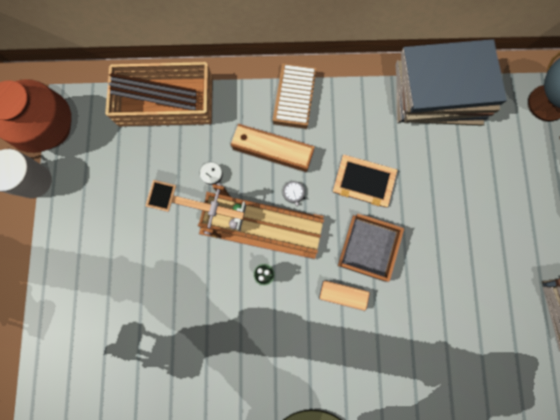

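```bash
python3 - <<'E'
import cv2
a=cv2.imread("pics/scene0.png"); b=cv2.imread("pics/top0.png")
cv2.imwrite("pics/s_tr.png",cv2.resize(a[120:330,190:420],None,fx=3.4,fy=2.8571,interpolation=cv2.INTER_CUBIC) if 0 else cv2.resize(a[125:325,195:415],None,fx=3,fy=3,interpolation=cv2.INTER_CUBIC))
cv2.imwrite("pics/t_r.png",cv2.resize(b[160:300,140:340],None,fx=4,fy=4,interpolation=cv2.INTER_CUBIC))
cv2.imwrite("pics/t_t.png",cv2.resize(b[190:320,300:420],None,fx=4,fy=4,interpolation=cv2.INTER_CUBIC))
E
```

```text
(no output)
```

View pics/s_tr.png

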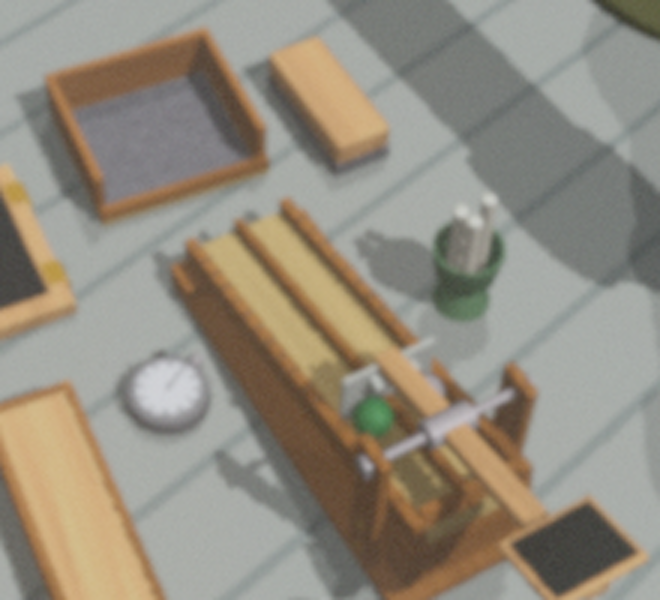

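View pics/t_r.png

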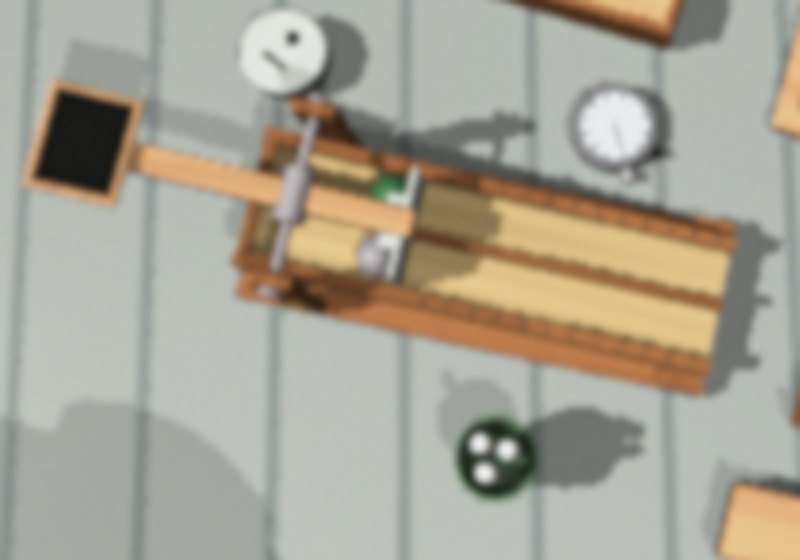

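View pics/t_t.png

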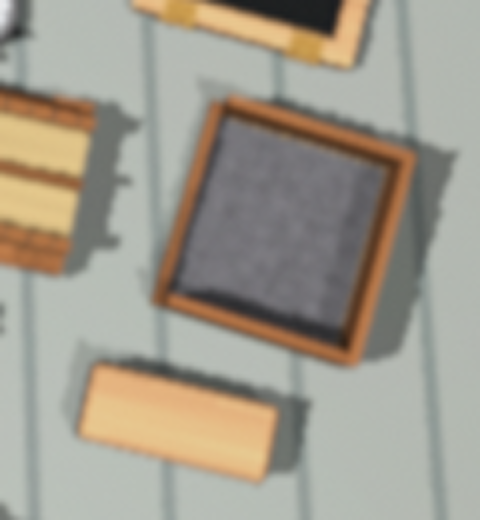

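```bash
cat > h.py <<'E'
import numpy as np,cv2
from scipy.optimize import least_squares
from cell import imaging
def cams():
    return {n:imaging.read_camera(n) for n in("scene","top")}
def proj(c,P):
    P=np.asarray(P,float).reshape(-1,3);E=c["extrinsics"]
    r,_=cv2.Rodrigues(E[:3,:3])
    return cv2.projectPoints(P,r,E[:3,3],c["mtx"],np.array(c["dist_coeffs"]))[0].reshape(-1,2)
def w(p,L):
    L=np.asarray(L,float).reshape(-1,3);c,s=np.cos(p[2]),np.sin(p[2])
    return np.c_[p[0]+c*L[:,0]-s*L[:,1],p[1]+s*L[:,0]+c*L[:,1],L[:,2]]
def fit(cs,obs,p0):
    f=lambda p:np.concatenate([(proj(cs[n],w(p,[o[0] for o in ob]))-np.array([o[1] for o in ob])).ravel() for n,ob in obs.items()])
    r=least_squares(f,p0,loss="soft_l1");return r.x,f(r.x).reshape(-1,2)
def zoom(x0,y0,k): return lambda u,v:(x0+(u+.5)/k-.5,y0+(v+.5)/k-.5)
def box(x0,x1,y0,y1,z0,z1):
    c=[(x,y,z) for x in(x0,x1) for y in(y0,y1) for z in(z0,z1)]
    return [(a,b) for i,a in enumerate(c) for b in c[i+1:] if sum(abs(p-q)>1e-9 for p,q in zip(a,b))==1]
def draw(c,im,p,segs,x0,y0,k,col):
    for a,b in segs:
        q=(proj(c,w(p,[a,b]))-[x0,y0]+.5)*k-.5
        cv2.line(im,*[tuple(int(round(t)) for t in z) for z in q],col,1,cv2.LINE_AA)
E
cat > a.py <<'E'
from h import *
cs=cams()
S=zoom(195,125,3);R=zoom(140,160,4);T=zoom(300,190,4)
m=.001
tr={"top":[((.06,.065,.045),T(414,154)),((.06,-.065,.045),T(354,364))],
"scene":[((.06,.065,.045),S(47,76)),((.06,-.065,.045),S(207,28)),((-.06,.065,0),S(106,217)),((-.06,-.065,0),S(267,166))]}
pt,e=fit(cs,tr,[.6,-.13,-.3]);print("tray",pt,np.degrees(pt[2]),e.round(1).tolist())
def pad(a,b): # along, lateral
    al=.2; return (-.216-a*np.cos(al),b,.149+a*np.sin(al))
rp={"top":[(pad(.025,.03),R(53,80)),(pad(-.025,.03),R(143,101)),(pad(-.025,-.03),R(113,207)),(pad(.025,-.03),R(23,185)),
  ((.14,-.053,.04),R(703,393)),((.14,.053,.04),R(735,222))],
"scene":[(pad(.025,.03),S(565,604)),(pad(-.025,.03),S(500,545)),(pad(-.025,-.03),S(588,497)),(pad(.025,-.03),S(649,552))]}
pr,e=fit(cs,rp,[.6,.1,-1.7]);print("ramp",pr,np.degrees(pr[2]),e.round(1).tolist())
M=w(pt,[(-.06,0,0)])[0];F=w(pr,[(.14,0,0)])[0];c,s=np.cos(pr[2]),np.sin(pr[2]);d=M-F
print("mouth in foot frame",d[0]*c+d[1]*s,-d[0]*s+d[1]*c,"paddle",w(pr,[(-.216,0,.149)]))
st=box(-.06,.06,-.065,.065,0,.045)+box(-.06,-.06,-.065,.065,0,.016)
sr=box(-.145,.14,-.053,.053,0,.022)+[((-.14,y,.085),(.14,y,.04)) for y in(-.053,.053)]+[((-.14,y,.075),(.14,y,.03)) for y in(-.053,.053)]
sr+=[((-.105,-.06,.115),(-.105,.06,.115))]+[(pad(*a),pad(*b)) for a,b in(((.025,.03),(-.025,.03)),((-.025,.03),(-.025,-.03)),((-.025,-.03),(.025,-.03)),((.025,-.03),(.025,.03)))]
for n,x0,y0,ww,hh,k in(("scene",195,125,220,200,3),("top",150,160,266,160,3)):
    im=cv2.resize(cs[n]["color"][y0:y0+hh,x0:x0+ww,::-1],None,fx=k,fy=k,interpolation=cv2.INTER_CUBIC)
    draw(cs[n],im,pt,st,x0,y0,k,(0,0,255));draw(cs[n],im,pr,sr,x0,y0,k,(255,0,0))
    cv2.imwrite(f"pics/ov_{n}.png",im)
E
python3 a.py
```

```text
tray [ 0.47059624 -0.15209236 -1.90266023] -109.01440123076935 [[0.9, -0.0], [1.5, 1.0], [-0.5, 0.2], [0.2, -0.1], [-0.2, 4.2], [1.4, 3.0]]
ramp [ 0.53032734  0.10413929 -1.80156855] -103.22227439219526 [[-0.3, -0.2], [0.4, 0.3], [0.6, 0.4], [-0.5, 0.4], [0.3, 0.3], [1.0, -0.6], [-2.7, 2.2], [-0.5, -0.3], [1.3, -1.1], [1.1, 1.5]]
mouth in foot frame 0.06340755045005096 0.006515239928846842 paddle [[0.57973288 0.31441314 0.149     ]]
```

View pics/ov_scene.png

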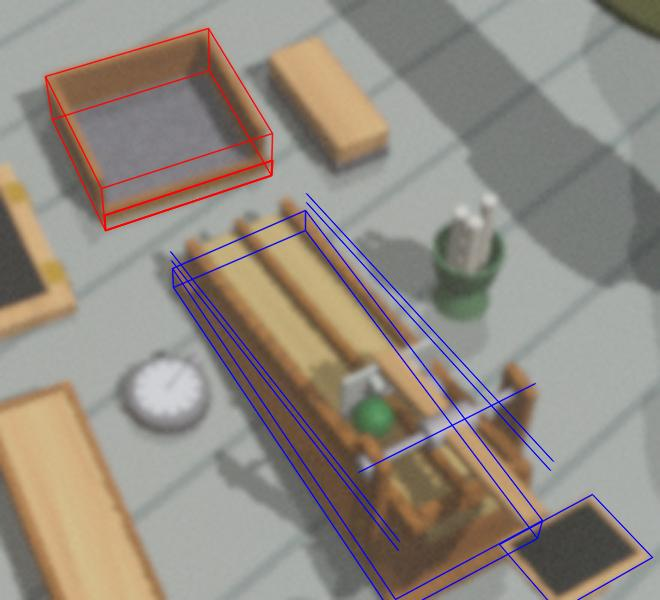

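View pics/ov_top.png

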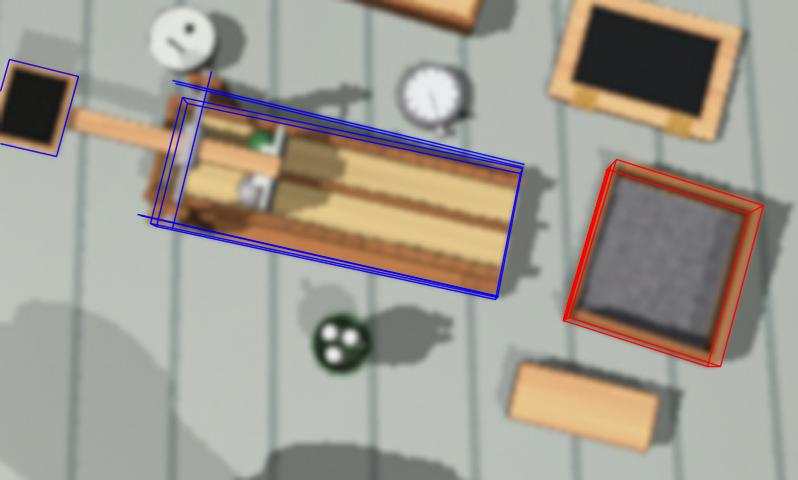

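```bash
python3 - <<'E'
import cv2
a=cv2.imread("pics/scene0.png"); b=cv2.imread("pics/top0.png")
cv2.imwrite("pics/z1.png",cv2.resize(a[125:205,200:300],None,fx=7,fy=7,interpolation=cv2.INTER_CUBIC))
cv2.imwrite("pics/z2.png",cv2.resize(b[205:290,330:415],None,fx=7,fy=7,interpolation=cv2.INTER_CUBIC))
cv2.imwrite("pics/z3.png",cv2.resize(a[185:265,240:330],None,fx=7,fy=7,interpolation=cv2.INTER_CUBIC))
E
```

```text
(no output)
```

View pics/z1.png

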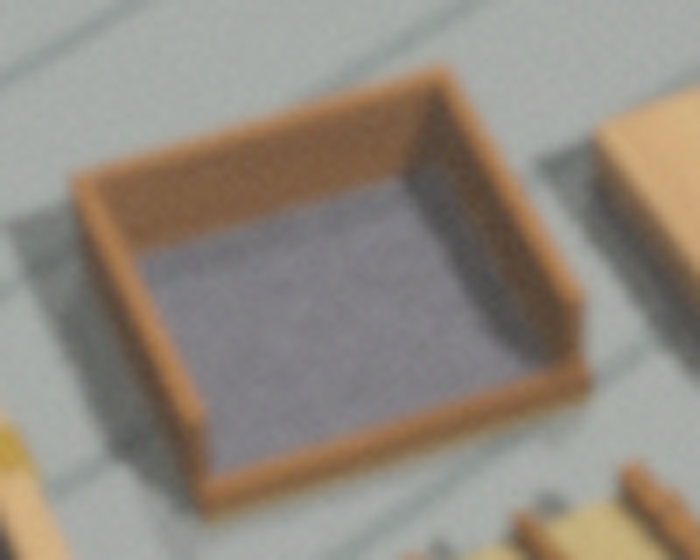

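View pics/z2.png

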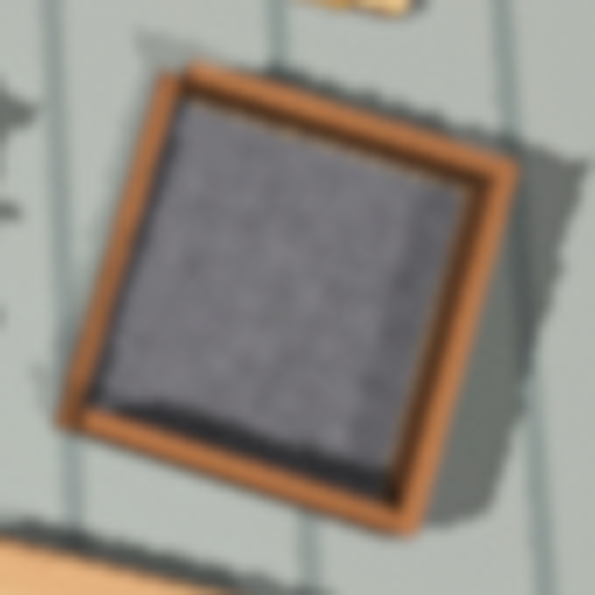

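View pics/z3.png

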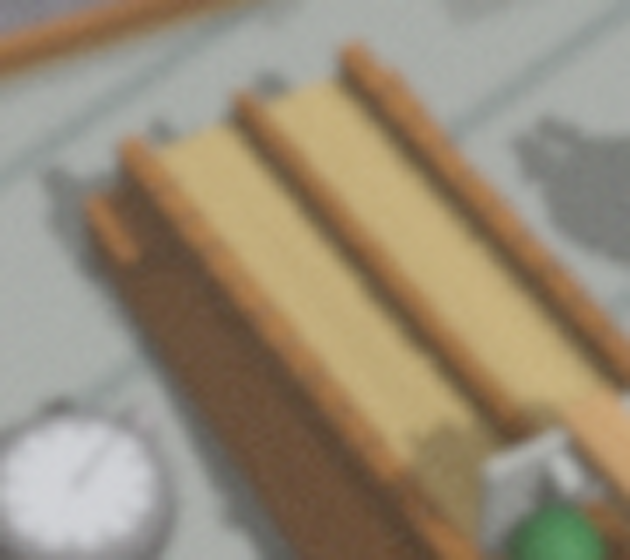

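```bash
cat > ed.py <<'E'
s=open('a.py').read()
i=s.index('tr={');j=s.index('pt,e=')
s=s[:i]+'''Z1=zoom(200,125,7);Z2=zoom(330,205,7);Z3=zoom(240,185,7)
tr={"top":[((.06,.065,.045),Z2(520,160)),((.06,-.065,.045),Z2(411,537)),((-.06,.065,.016),Z2(165,73)),((-.06,-.065,.016),Z2(60,428))],
"scene":[((.06,.065,.045),Z1(75,180)),((.06,-.065,.045),Z1(450,64)),((-.06,.065,.016),Z1(199,487)),((-.06,-.065,.016),Z1(589,372)),((-.06,.065,0),Z1(205,520)),((-.06,-.065,0),Z1(589,397))]}
'''+s[j:]
i=s.index('  ((.14,-.053,.04)');j=s.index('"scene":[(pad')
s=s[:i]+'''  ((.14,-.053,.022),R(703,395))],
'''+s[j:]
s=s.replace('S(649,552))]','S(649,552)),((.14,.053,.022),Z3(86,198))]')
s=s.replace('(565,604)','(557,610)')
open('a.py','w').write(s)
E
python3 ed.py; python3 a.py
```

```text
tray [ 0.4709154  -0.15341439 -1.9102685 ] -109.45032258567993 [[0.9, 0.8], [1.7, 0.3], [0.7, -0.4], [0.3, -0.1], [-0.8, -0.6], [-0.2, 0.0], [0.5, 1.9], [0.8, 0.4], [0.2, 1.9], [0.8, 1.7]]
ramp [ 0.53057937  0.10375567 -1.80217311] -103.2569131013888 [[-0.1, -0.4], [0.6, 0.1], [0.8, 0.3], [-0.3, 0.2], [-0.0, 0.3], [-0.4, 0.2], [-0.8, -0.3], [1.0, -1.1], [0.7, 1.5], [-0.2, 0.9]]
mouth in foot frame 0.06434910304974824 0.007372759529487805 paddle [[0.58011202 0.31399962 0.149     ]]
```

View pics/ov_scene.png

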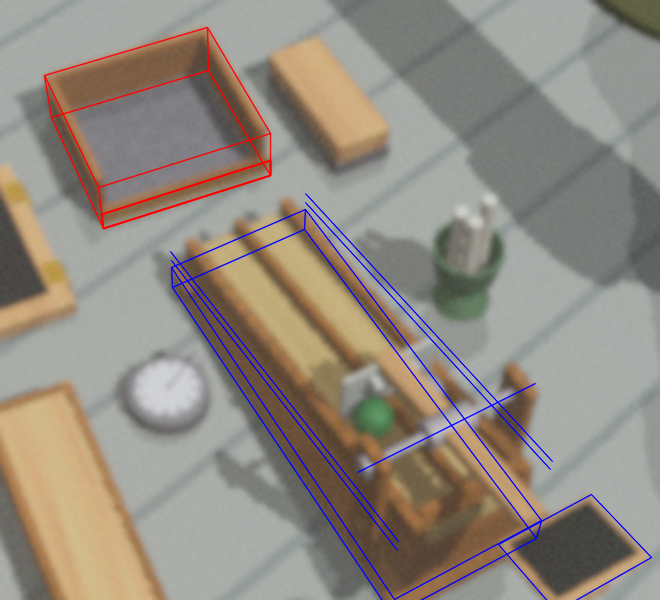

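View pics/ov_top.png

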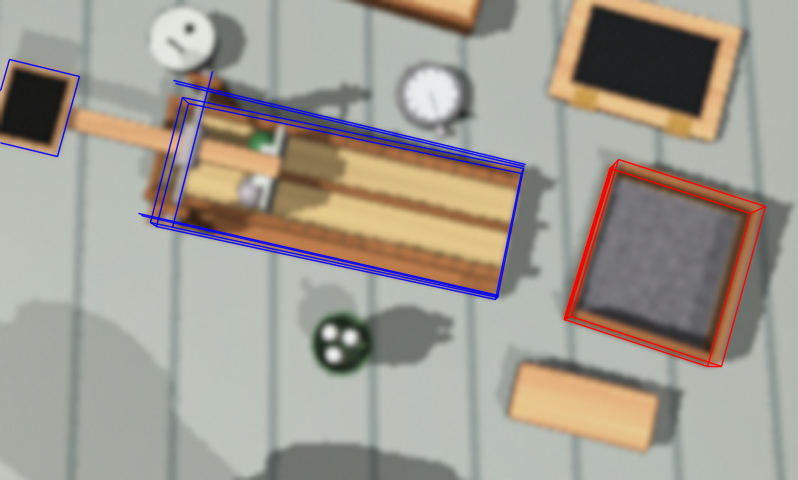

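Call:
carry_out --plan '[{"rz": 0.92,"dz": -0.12,"fingers": -1},{"rz": 0.92,"dz": -0.12},{"rz": 0.92,"dz": -0.12},{"rz": 0.92,"dz": -0.12},{"rz": 0.92,"dz": -0.12},{"rz": 0.92,"dz": -0.12},{"rz": 0.92,"dz": -0.12},{"rz": 0.92,"dz": -0.12},{"rz": 0.92,"dz": -0.12},{"rz": 0.92,"dz": -0.12}]'

```text
validation failed for argument at $.pl...
```

Call:
carry_out --plan '[{"fingers": -1,"dx": 0,"dy": 0,"dz": -0.12,"rx": 0,"ry": 0,"rz": 0.92},{"fingers": -1,"dx": 0,"dy": 0,"dz": -0.12,"rx": 0,"ry": 0,"rz": 0.92},{"fingers": -1,"dx": 0,"dy": 0,"dz": -0.12,"rx": 0,"ry": 0,"rz": 0.92},{"fingers": -1,"dx": 0,"dy": 0,"dz": -0.12,"rx": 0,"ry": 0,"rz": 0.92},{"fingers": -1,"dx": 0,"dy": 0,"dz": -0.12,"rx": 0,"ry": 0,"rz": 0.92},{"fingers": -1,"dx": 0,"dy": 0,"dz": -0.12,"rx": 0,"ry": 0,"rz": 0.92},{"fingers": -1,"dx": 0,"dy": 0,"dz": -0.12,"rx": 0,"ry": 0,"rz": 0.92},{"fingers": -1,"dx": 0,"dy": 0,"dz": -0.12,"rx": 0,"ry": 0,"rz": 0.92},{"fingers": -1,"dx": 0,"dy": 0,"dz": -0.12,"rx": 0,"ry": 0,"rz": 0.92},{"fingers": -1,"dx": 0,"dy": 0,"dz": -0.12,"rx": 0,"ry": 0,"rz": 0.92}]'

```text
time_s: 1.55
tool_pos: [0.1993, 0.6186, 0.2311]
tool_rot: [180.0, 0.0, 69.8]
force: [0.3, -0.6, -0.0]
grip_width: 0.0866
```

Call:
carry_out --plan '[{"fingers": -1,"dx": -0.52,"dy": 0.95,"dz": 0,"rx": 0,"ry": 0,"rz": 0},{"fingers": -1,"dx": -0.52,"dy": 0.95,"dz": 0,"rx": 0,"ry": 0,"rz": 0},{"fingers": -1,"dx": -0.52,"dy": 0.95,"dz": 0,"rx": 0,"ry": 0,"rz": 0},{"fingers": -1,"dx": -0.52,"dy": 0.95,"dz": 0,"rx": 0,"ry": 0,"rz": 0},{"fingers": -1,"dx": -0.52,"dy": 0.95,"dz": 0,"rx": 0,"ry": 0,"rz": 0},{"fingers": -1,"dx": -0.52,"dy": 0.95,"dz": 0,"rx": 0,"ry": 0,"rz": 0},{"fingers": -1,"dx": -0.52,"dy": 0.95,"dz": 0,"rx": 0,"ry": 0,"rz": 0},{"fingers": -1,"dx": -0.52,"dy": 0.95,"dz": 0,"rx": 0,"ry": 0,"rz": 0},{"fingers": -1,"dx": -0.52,"dy": 0.95,"dz": 0,"rx": 0,"ry": 0,"rz": 0},{"fingers": -1,"dx": -0.52,"dy": 0.95,"dz": 0,"rx": 0,"ry": 0,"rz": 0},{"fingers": -1,"dx": -0.52,"dy": 0.95,"dz": 0,"rx": 0,"ry": 0,"rz": 0},{"fingers": -1,"dx": -0.52,"dy": 0.95,"dz": 0,"rx": 0,"ry": 0,"rz": 0}]'

```text
time_s: 3.05
tool_pos: [0.4581, 0.3256, 0.2312]
tool_rot: [180.0, -0.0, 70.1]
force: [-0.6, 0.3, -0.6]
grip_width: 0.0871
```

Call:
carry_out --plan '[{"fingers": -1,"dx": -0.9,"dy": 0.3,"dz": 0,"rx": 0,"ry": 0,"rz": 0},{"fingers": -1,"dx": -0.9,"dy": 0.3,"dz": 0,"rx": 0,"ry": 0,"rz": 0},{"fingers": -1,"dx": -0.9,"dy": 0.3,"dz": 0,"rx": 0,"ry": 0,"rz": 0},{"fingers": -1,"dx": -0.9,"dy": 0.3,"dz": 0,"rx": 0,"ry": 0,"rz": 0},{"fingers": -1,"dx": -0.9,"dy": 0.3,"dz": 0,"rx": 0,"ry": 0,"rz": 0},{"fingers": -1,"dx": -0.9,"dy": 0.3,"dz": 0,"rx": 0,"ry": 0,"rz": 0},{"fingers": -1,"dx": -0.9,"dy": 0.3,"dz": 0,"rx": 0,"ry": 0,"rz": 0},{"fingers": -1,"dx": -0.9,"dy": 0.3,"dz": 0,"rx": 0,"ry": 0,"rz": 0},{"fingers": -1,"dx": -0.9,"dy": 0.3,"dz": 0,"rx": 0,"ry": 0,"rz": 0},{"fingers": -1,"dx": -0.9,"dy": 0.3,"dz": 0,"rx": 0,"ry": 0,"rz": 0}]'

```text
time_s: 4.3
tool_pos: [0.45, 0.0401, 0.2311]
tool_rot: [180.0, -0.0, 70.1]
force: [0.4, -0.4, -0.2]
grip_width: 0.0869
```

Call:
carry_out --plan '[{"fingers": -1,"dx": -0.9,"dy": 0.3,"dz": 0,"rx": 0,"ry": 0,"rz": 0},{"fingers": -1,"dx": -0.9,"dy": 0.3,"dz": 0,"rx": 0,"ry": 0,"rz": 0},{"fingers": -1,"dx": -0.9,"dy": 0.3,"dz": 0,"rx": 0,"ry": 0,"rz": 0},{"fingers": -1,"dx": -0.9,"dy": 0.3,"dz": 0,"rx": 0,"ry": 0,"rz": 0},{"fingers": -1,"dx": -0.9,"dy": 0.3,"dz": 0,"rx": 0,"ry": 0,"rz": 0},{"fingers": -1,"dx": -0.9,"dy": 0.3,"dz": 0,"rx": 0,"ry": 0,"rz": 0},{"fingers": -1,"dx": -0.9,"dy": 0.3,"dz": 0,"rx": 0,"ry": 0,"rz": 0},{"fingers": -1,"dx": -0.9,"dy": 0.3,"dz": 0,"rx": 0,"ry": 0,"rz": 0},{"fingers": -1,"dx": -0.9,"dy": 0.3,"dz": 0,"rx": 0,"ry": 0,"rz": 0},{"fingers": -1,"dx": -0.9,"dy": 0.3,"dz": 0,"rx": 0,"ry": 0,"rz": 0},{"fingers": -1,"dx": 0,"dy": 0,"dz": 0,"rx": 0,"ry": 0,"rz": -0.05}]'

```text
time_s: 5.68
tool_pos: [0.4419, -0.2456, 0.2311]
tool_rot: [180.0, 0.0, 70.4]
force: [-0.4, -0.0, 0.2]
grip_width: 0.0872
```

```bash
cat > loc.py <<'E'
from h import *
from cell import sensors
o=sensors.get_obs();T=o["tool_pos"];psi=np.radians(o["tool_rot"][2])
pt=np.array([.47092,-.15341,-1.91027])
d=w(pt,[(.06,0,0)])[0]-T; x=np.array([np.cos(psi),np.sin(psi)]);y=np.array([np.sin(psi),-np.cos(psi)])
print(T,o["tool_rot"],"tray back in tool x,y",d[:2]@x,d[:2]@y,"tray yaw-180 inv",np.degrees(pt[2])+180)
cs=cams()
for n in cs: cv2.imwrite(f"pics/{n}1.png",cs[n]["color"][:,:,::-1])
E
python3 loc.py
```

```text
[ 0.44185176 -0.24559983  0.23108236] [1.79993102e+02 3.11723162e-02 7.03736458e+01] tray back in tool x,y 0.036597745977629326 -0.0034014503970566513 tray yaw-180 inv 70.54959126954424
```

View pics/scene1.png

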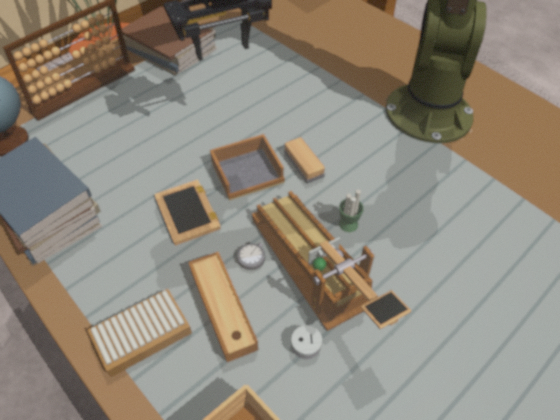

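View pics/top1.png

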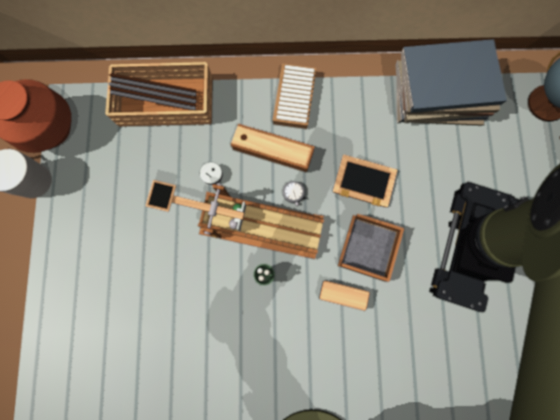

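Call:
carry_out --plan '[{"fingers": -1,"dx": 0,"dy": -0.11,"dz": 0.9,"rx": 0,"ry": 0,"rz": 0},{"fingers": -1,"dx": 0,"dy": 0,"dz": 0.9,"rx": 0,"ry": 0,"rz": 0},{"fingers": -1,"dx": 0,"dy": 0,"dz": 0.9,"rx": 0,"ry": 0,"rz": 0},{"fingers": -1,"dx": 0,"dy": 0,"dz": 0.9,"rx": 0,"ry": 0,"rz": 0},{"fingers": -1,"dx": 0,"dy": 0,"dz": 0.9,"rx": 0,"ry": 0,"rz": 0},{"fingers": -1,"dx": 0,"dy": 0,"dz": 0.9,"rx": 0,"ry": 0,"rz": 0},{"fingers": -1,"dx": 0,"dy": 0,"dz": 0.9,"rx": 0,"ry": 0,"rz": 0},{"fingers": -1,"dx": 0,"dy": 0,"dz": 0.6,"rx": 0,"ry": 0,"rz": 0},{"fingers": -1,"dx": 0,"dy": 0,"dz": 0.3,"rx": 0,"ry": 0,"rz": 0},{"fingers": -1,"dx": 0,"dy": 0,"dz": 0,"rx": 0,"ry": 0,"rz": 0}]'

```text
time_s: 7.02
tool_pos: [0.44, -0.2407, 0.0148]
tool_rot: [-179.9, -0.0, 70.7]
force: [-0.6, 0.1, 0.2]
grip_width: 0.0871
```

```bash
sed -i 's/1.png/2.png/' loc.py; python3 loc.py; python3 - <<'E'
import cv2
a=cv2.imread("pics/scene2.png")
cv2.imwrite("pics/s2z.png",cv2.resize(a[60:240,140:370],None,fx=3,fy=3,interpolation=cv2.INTER_CUBIC))
E
```

```text
[ 0.44003816 -0.24069137  0.0147657 ] [-1.79945175e+02 -2.77989883e-02  7.06934204e+01] tray back in tool x,y 0.03258335713615007 0.00013731162671999292 tray yaw-180 inv 70.54959126954424
```

View pics/s2z.png

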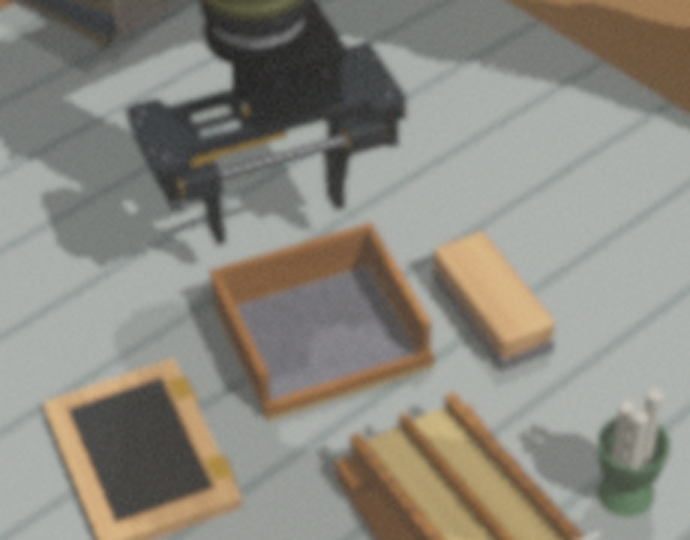

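Call:
carry_out --plan '[{"fingers": -1,"dx": 0.18,"dy": 0,"dz": 0,"rx": 0,"ry": 0,"rz": 0},{"fingers": -1,"dx": 0.18,"dy": 0,"dz": 0,"rx": 0,"ry": 0,"rz": 0},{"fingers": -1,"dx": 0.18,"dy": 0,"dz": 0,"rx": 0,"ry": 0,"rz": 0},{"fingers": -1,"dx": 0.1,"dy": 0,"dz": 0,"rx": 0,"ry": 0,"rz": 0},{"fingers": -1,"dx": 0,"dy": 0,"dz": 0,"rx": 0,"ry": 0,"rz": 0}]'

```text
time_s: 7.75
tool_pos: [0.4467, -0.223, 0.015]
tool_rot: [-180.0, -0.0, 70.7]
force: [0.1, 0.2, 0.6]
grip_width: 0.0872
```

Call:
carry_out --plan '[{"fingers": -1,"dx": 0.08,"dy": 0,"dz": 0,"rx": 0,"ry": 0,"rz": 0},{"fingers": -1,"dx": 0.08,"dy": 0,"dz": 0,"rx": 0,"ry": 0,"rz": 0}]'

```text
time_s: 8.0
tool_pos: [0.4481, -0.2189, 0.0151]
tool_rot: [180.0, -0.0, 70.6]
force: [-0.2, 0.4, 0.2]
grip_width: 0.0869
```

Call:
carry_out --plan '[{"fingers": -1,"dx": 0.15,"dy": 0,"dz": 0,"rx": 0,"ry": 0,"rz": 0},{"fingers": -1,"dx": 0.15,"dy": 0,"dz": 0,"rx": 0,"ry": 0,"rz": 0}]'

```text
time_s: 8.25
tool_pos: [0.4511, -0.2105, 0.0151]
tool_rot: [180.0, 0.0, 70.6]
force: [0.0, -2.3, -0.3]
grip_width: 0.0871
```

Call:
carry_out --plan '[{"fingers": -1,"dx": 0.15,"dy": 0.01,"dz": 0,"rx": 0,"ry": 0,"rz": -0.05},{"fingers": -1,"dx": 0.15,"dy": 0.01,"dz": 0,"rx": 0,"ry": 0,"rz": -0.05},{"fingers": -1,"dx": 0.15,"dy": 0.01,"dz": 0,"rx": 0,"ry": 0,"rz": -0.05}]'

```text
time_s: 8.62
tool_pos: [0.4565, -0.1976, 0.0151]
tool_rot: [180.0, 0.0, 72.2]
force: [0.7, -2.0, -0.0]
grip_width: 0.0874
```

```bash
sed -i 's/2.png/3.png/' loc.py; python3 loc.py; python3 - <<'E'
import cv2
a=cv2.imread("pics/scene3.png")
cv2.imwrite("pics/s3z.png",cv2.resize(a[60:240,140:370],None,fx=3,fy=3,interpolation=cv2.INTER_CUBIC))
E
```

```text
[ 0.4564879  -0.19762838  0.01505101] [1.79995301e+02 2.10918698e-03 7.21763497e+01] tray back in tool x,y -0.013462280638410882 -0.0014986342778793389 tray yaw-180 inv 70.54959126954424
```

View pics/s3z.png

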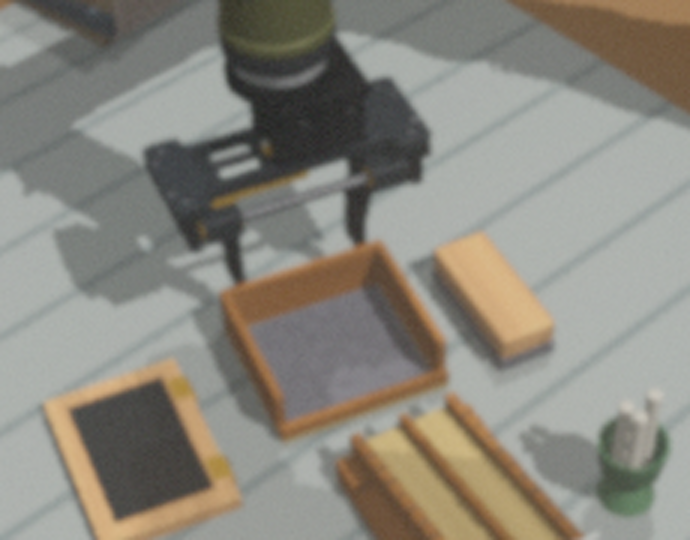

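Call:
carry_out --plan '[{"fingers": -1,"dx": 0.16,"dy": 0.01,"dz": 0,"rx": 0,"ry": 0,"rz": -0.06},{"fingers": -1,"dx": 0.16,"dy": 0.01,"dz": 0,"rx": 0,"ry": 0,"rz": -0.06},{"fingers": -1,"dx": 0.16,"dy": 0.01,"dz": 0,"rx": 0,"ry": 0,"rz": -0.06},{"fingers": -1,"dx": 0.16,"dy": 0.01,"dz": 0,"rx": 0,"ry": 0,"rz": -0.06},{"fingers": -1,"dx": 0.16,"dy": 0.01,"dz": 0,"rx": 0,"ry": 0,"rz": -0.06},{"fingers": -1,"dx": 0.16,"dy": 0.01,"dz": 0,"rx": 0,"ry": 0,"rz": -0.06},{"fingers": -1,"dx": 0.1,"dy": 0.01,"dz": 0,"rx": 0,"ry": 0,"rz": -0.06},{"fingers": -1,"dx": 0,"dy": 0,"dz": 0,"rx": 0,"ry": 0,"rz": 0}]'

```text
time_s: 9.72
tool_pos: [0.4674, -0.1673, 0.015]
tool_rot: [-180.0, -0.0, 76.4]
force: [0.5, -0.6, 0.7]
grip_width: 0.087
```

```bash
cat > snap.py <<'E'
import sys
from h import *
from cell import sensors
o=sensors.get_obs();T=o["tool_pos"];k=sys.argv[1]
d=T-np.array([.53058,.10376,0]);c,s=np.cos(np.radians(-103.257)),np.sin(np.radians(-103.257))
print("t",o["time_s"],"TCP in ramp",d[0]*c+d[1]*s,-d[0]*s+d[1]*c,T[2],"yaw rel",o["tool_rot"][2]-76.743,o["force"].round(1))
cs=cams()
for n in cs: cv2.imwrite(f"pics/{n}{k}.png",cs[n]["color"][:,:,::-1])
b=lambda n,y,x,h,ww,f:cv2.imwrite(f"pics/{n}{k}z.png",cv2.resize(cs[n]["color"][y:y+h,x:x+ww,::-1],None,fx=f,fy=f,interpolation=cv2.INTER_CUBIC))
b("scene",120,190,130,150,5);b("top",180,280,120,140,5)
E
python3 snap.py 4
```

```text
t 9.725 TCP in ramp 0.27836839388227663 0.0006327470377278724 0.015037191734379264 yaw rel -0.3662511231190422 [ 0.5 -0.6  0.7]
```

View pics/scene4z.png

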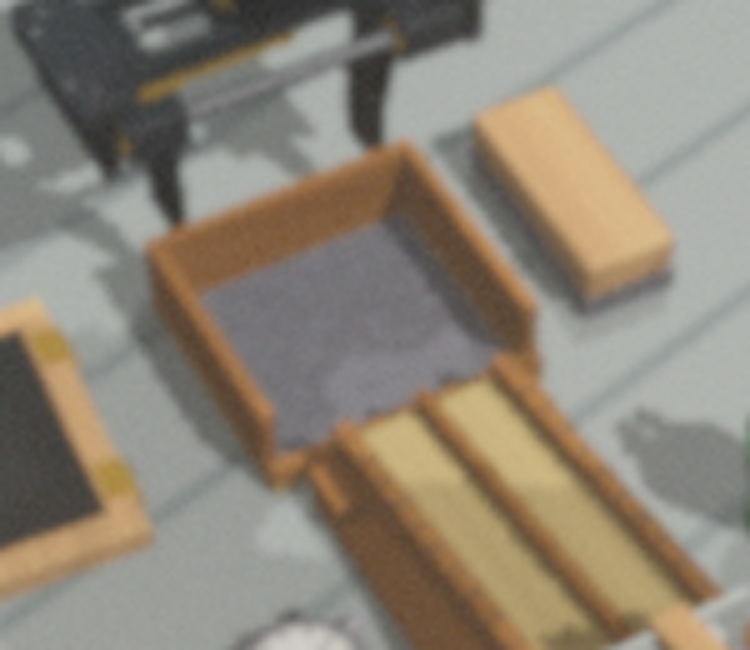

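View pics/top4z.png

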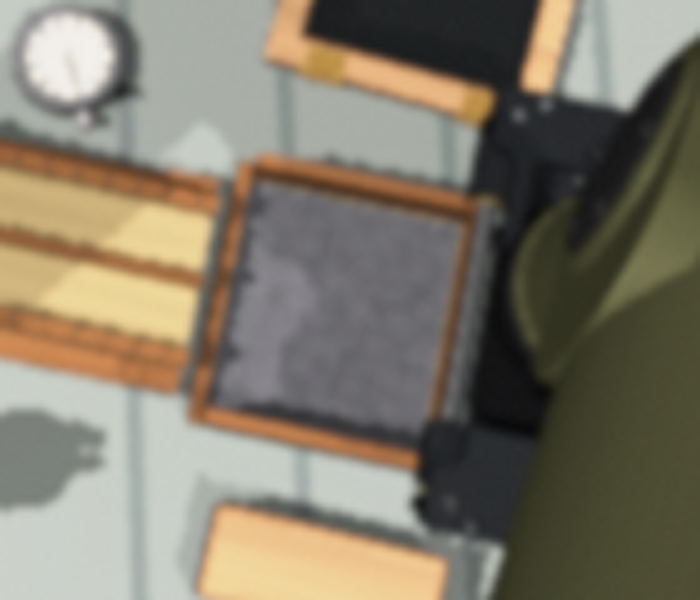

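Call:
carry_out --plan '[{"fingers": -1,"dx": 0.08,"dy": 0,"dz": 0,"rx": 0,"ry": 0,"rz": -0.03},{"fingers": -1,"dx": 0.06,"dy": 0,"dz": 0,"rx": 0,"ry": 0,"rz": 0},{"fingers": -1,"dx": 0.04,"dy": 0,"dz": 0,"rx": 0,"ry": 0,"rz": 0}]'

```text
time_s: 10.2
tool_pos: [0.4684, -0.1628, 0.015]
tool_rot: [180.0, 0.0, 76.6]
force: [-1.0, -1.3, 0.4]
grip_width: 0.087
```

Call:
carry_out --plan '[{"fingers": -1,"dx": 0.03,"dy": 0,"dz": 0,"rx": 0,"ry": 0,"rz": 0},{"fingers": -1,"dx": 0.03,"dy": 0,"dz": 0,"rx": 0,"ry": 0,"rz": 0}]'

```text
time_s: 10.45
tool_pos: [0.4689, -0.161, 0.015]
tool_rot: [180.0, 0.0, 76.6]
force: [-0.0, -1.2, -0.7]
grip_width: 0.087
```

```bash
python3 snap.py 5
```

```text
t 10.45 TCP in ramp 0.27181782687572303 0.0006343771371583179 0.015045354817867784 yaw rel -0.11143319569455912 [-0.  -1.2 -0.7]
```

View pics/top5z.png

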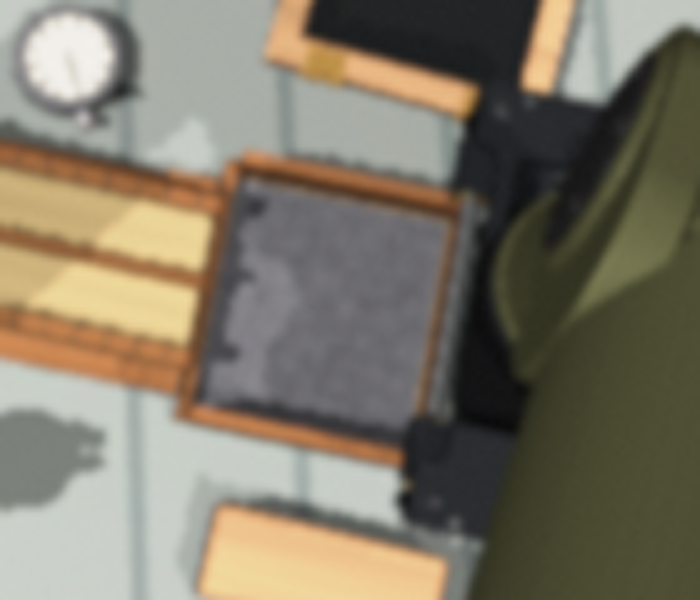

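Call:
carry_out --plan '[{"fingers": -1,"dx": 0.03,"dy": 0,"dz": 0,"rx": 0,"ry": 0,"rz": 0},{"fingers": -1,"dx": 0,"dy": 0,"dz": 0,"rx": 0,"ry": 0,"rz": 0}]'

```text
time_s: 10.8
tool_pos: [0.4691, -0.16, 0.015]
tool_rot: [-180.0, -0.0, 76.6]
force: [-0.3, -0.8, 0.3]
grip_width: 0.0868
```

Call:
carry_out --plan '[{"fingers": -1,"dx": 0.03,"dy": 0,"dz": 0,"rx": 0,"ry": 0,"rz": 0},{"fingers": -1,"dx": 0,"dy": 0,"dz": 0,"rx": 0,"ry": 0,"rz": 0}]'

```text
time_s: 11.05
tool_pos: [0.4693, -0.1591, 0.015]
tool_rot: [180.0, -0.0, 76.6]
force: [0.4, -1.0, -0.5]
grip_width: 0.087
```

Call:
carry_out --plan '[{"fingers": -1,"dx": 0.03,"dy": 0,"dz": 0,"rx": 0,"ry": 0,"rz": 0},{"fingers": -1,"dx": 0,"dy": 0,"dz": 0,"rx": 0,"ry": 0,"rz": 0}]'

```text
time_s: 11.3
tool_pos: [0.4695, -0.1588, 0.0151]
tool_rot: [180.0, 0.0, 76.6]
force: [-0.2, -2.2, -0.5]
grip_width: 0.087
```

Call:
carry_out --plan '[{"fingers": -1,"dx": 0.03,"dy": 0,"dz": 0,"rx": 0,"ry": 0,"rz": 0},{"fingers": -1,"dx": 0,"dy": 0,"dz": 0,"rx": 0,"ry": 0,"rz": 0}]'

```text
time_s: 11.55
tool_pos: [0.4696, -0.1586, 0.0152]
tool_rot: [180.0, 0.1, 76.6]
force: [-0.6, -4.7, -0.5]
grip_width: 0.087
```

```bash
python3 snap.py 6
```

```text
t 11.55 TCP in ramp 0.26938490004296245 0.0008103307627811279 0.01517514539819375 yaw rel -0.12689660489290588 [-0.6 -4.7 -0.5]
```

View pics/top6z.png

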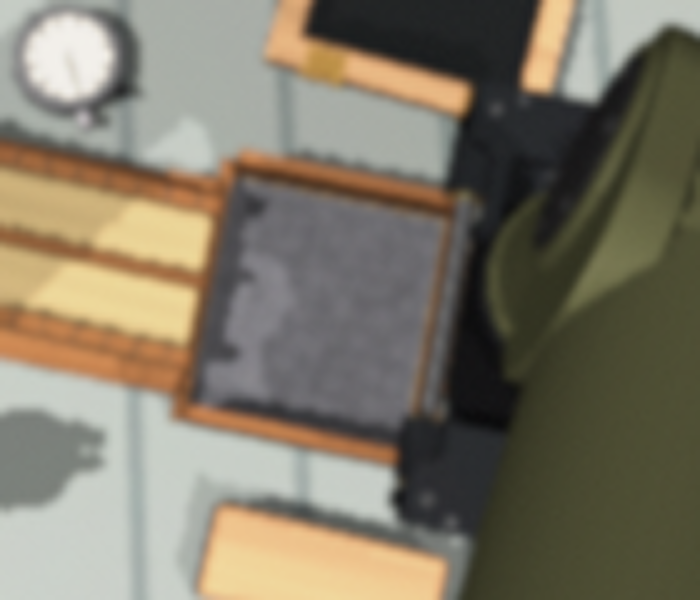

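View pics/scene6z.png

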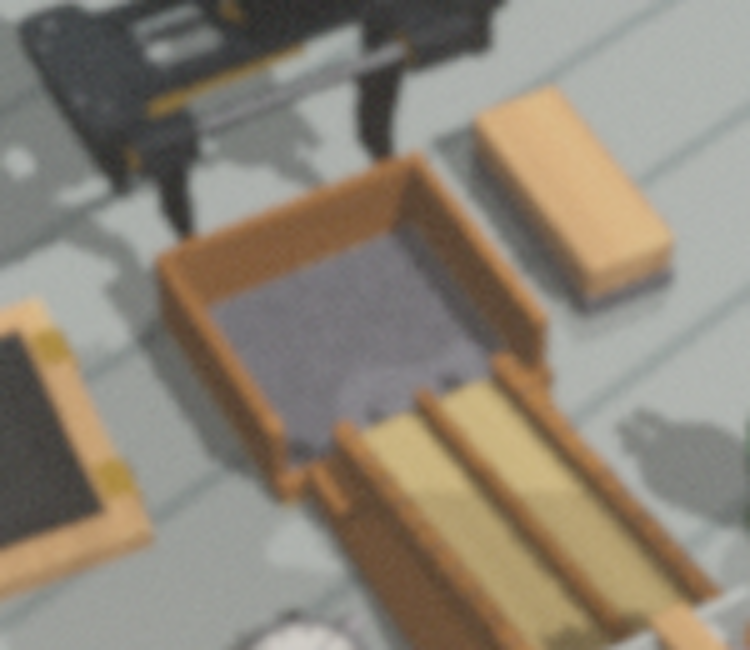

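Call:
carry_out --plan '[{"fingers": -1,"dx": 0.04,"dy": 0,"dz": 0,"rx": 0,"ry": 0,"rz": 0},{"fingers": -1,"dx": 0,"dy": 0,"dz": 0,"rx": 0,"ry": 0,"rz": 0}]'

```text
time_s: 11.9
tool_pos: [0.4696, -0.1586, 0.0153]
tool_rot: [180.0, 0.2, 76.6]
force: [-0.3, -7.4, -0.2]
grip_width: 0.0873
```

Call:
carry_out --plan '[{"fingers": -1,"dx": -0.2,"dy": 0,"dz": 0,"rx": 0,"ry": 0,"rz": 0},{"fingers": -1,"dx": -0.4,"dy": 0,"dz": 0,"rx": 0,"ry": 0,"rz": 0},{"fingers": -1,"dx": -0.6,"dy": 0,"dz": -0.2,"rx": 0,"ry": 0,"rz": 0},{"fingers": -1,"dx": -0.3,"dy": 0,"dz": -0.9,"rx": 0,"ry": 0,"rz": 0},{"fingers": 1,"dx": 0,"dy": 0,"dz": -1,"rx": 0,"ry": 0,"rz": 0},{"fingers": 1,"dx": 0,"dy": 0,"dz": -1,"rx": 0,"ry": 0,"rz": 0},{"fingers": 1,"dx": 0,"dy": 0,"dz": -1,"rx": 0,"ry": 0,"rz": 0},{"fingers": 1,"dx": 0,"dy": 0,"dz": -1,"rx": 0,"ry": 0,"rz": 0},{"fingers": 1,"dx": 0,"dy": 0,"dz": -1,"rx": 0,"ry": 0,"rz": 0},{"fingers": 1,"dx": 0,"dy": 0,"dz": -1,"rx": 0,"ry": 0,"rz": 0},{"fingers": 1,"dx": 0,"dy": 0,"dz": -0.9,"rx": 0,"ry": 0,"rz": 0},{"fingers": 1,"dx": 0,"dy": 0,"dz": 0,"rx": 0,"ry": 0,"rz": 0}]'

```text
time_s: 13.4
tool_pos: [0.4604, -0.2015, 0.2571]
tool_rot: [179.8, -0.1, 76.6]
force: [0.1, 0.2, -0.4]
grip_width: 0.0146
```

```bash
python3 snap.py 7
```

```text
t 13.4 TCP in ramp 0.31327442758933893 0.0016673121733057489 0.2570573865770585 yaw rel -0.18681609855723025 [ 0.1  0.2 -0.4]
```

View pics/top7z.png

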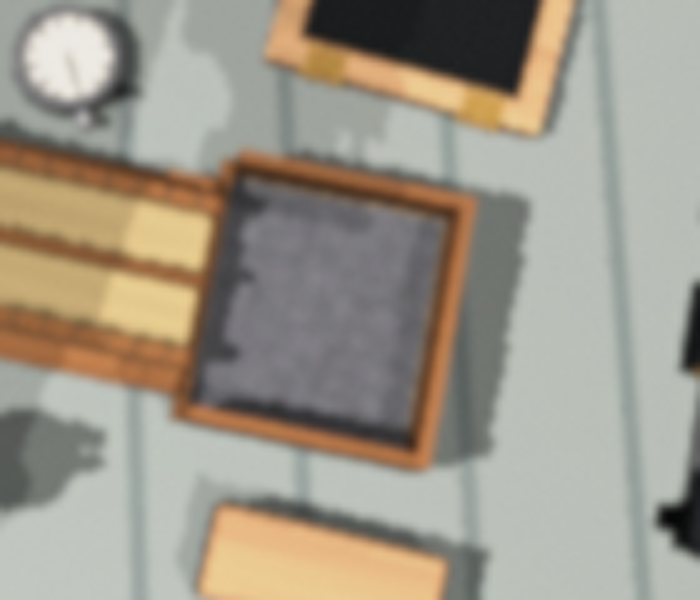

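View pics/scene7.png

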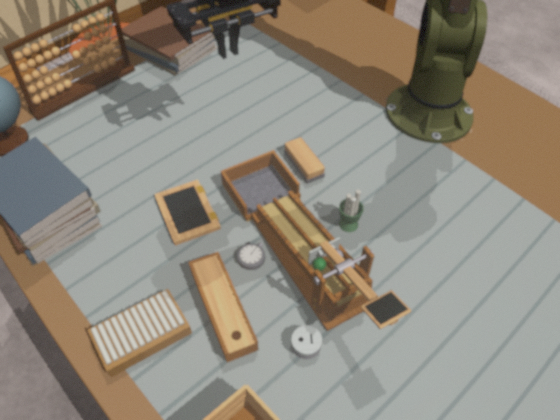

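Call:
carry_out --plan '[{"fingers": 1,"dx": 0.98,"dy": -0.11,"dz": 0,"rx": 0,"ry": 0,"rz": 0},{"fingers": 1,"dx": 0.98,"dy": 0,"dz": 0,"rx": 0,"ry": 0,"rz": 0},{"fingers": 1,"dx": 0.98,"dy": 0,"dz": 0,"rx": 0,"ry": 0,"rz": 0},{"fingers": 1,"dx": 0.98,"dy": 0,"dz": 0,"rx": 0,"ry": 0,"rz": 0},{"fingers": 1,"dx": 0.98,"dy": 0,"dz": 0,"rx": 0,"ry": 0,"rz": 0},{"fingers": 1,"dx": 0.98,"dy": 0,"dz": 0,"rx": 0,"ry": 0,"rz": 0},{"fingers": 1,"dx": 0.98,"dy": 0,"dz": 0,"rx": 0,"ry": 0,"rz": 0},{"fingers": 1,"dx": 0.98,"dy": 0,"dz": 0,"rx": 0,"ry": 0,"rz": 0},{"fingers": 1,"dx": 0.98,"dy": 0,"dz": 0,"rx": 0,"ry": 0,"rz": 0}]'

```text
time_s: 14.62
tool_pos: [0.5171, 0.0587, 0.2538]
tool_rot: [-179.9, 0.1, 76.6]
force: [0.5, 0.4, 0.4]
grip_width: 0.0005
```

Call:
carry_out --plan '[{"fingers": 1,"dx": 0.98,"dy": 0,"dz": 0,"rx": 0,"ry": 0,"rz": 0},{"fingers": 1,"dx": 0.98,"dy": 0,"dz": 0,"rx": 0,"ry": 0,"rz": 0},{"fingers": 1,"dx": 0.98,"dy": 0,"dz": 0,"rx": 0,"ry": 0,"rz": 0},{"fingers": 1,"dx": 0.98,"dy": 0,"dz": 0,"rx": 0,"ry": 0,"rz": 0},{"fingers": 1,"dx": 0.98,"dy": 0,"dz": 0,"rx": 0,"ry": 0,"rz": 0},{"fingers": 1,"dx": 0.98,"dy": 0,"dz": 0,"rx": 0,"ry": 0,"rz": 0},{"fingers": 1,"dx": 0.98,"dy": 0,"dz": 0,"rx": 0,"ry": 0,"rz": 0},{"fingers": 1,"dx": 0.98,"dy": 0,"dz": 0,"rx": 0,"ry": 0,"rz": 0},{"fingers": 1,"dx": 0.98,"dy": 0,"dz": 0,"rx": 0,"ry": 0,"rz": 0},{"fingers": 1,"dx": 0,"dy": 0,"dz": 0,"rx": 0,"ry": 0,"rz": 0}]'

```text
time_s: 15.88
tool_pos: [0.5778, 0.3199, 0.2536]
tool_rot: [-179.9, 0.0, 76.9]
force: [-0.8, -1.1, 0.5]
grip_width: 0.0008
```

```bash
python3 snap.py 8
```

```text
t 15.875 TCP in ramp -0.2211721635275489 -0.003553048052317029 0.25361632321041605 yaw rel 0.1732293633557731 [-0.8 -1.1  0.5]
```

Call:
carry_out --plan '[{"fingers": 1,"dx": -0.13,"dy": 0.12,"dz": 0.7,"rx": 0,"ry": 0,"rz": 0},{"fingers": 1,"dx": 0,"dy": 0,"dz": 0.7,"rx": 0,"ry": 0,"rz": 0},{"fingers": 1,"dx": 0,"dy": 0,"dz": 0.7,"rx": 0,"ry": 0,"rz": 0},{"fingers": 1,"dx": 0,"dy": 0,"dz": 0.6,"rx": 0,"ry": 0,"rz": 0},{"fingers": 1,"dx": 0,"dy": 0,"dz": 0,"rx": 0,"ry": 0,"rz": 0}]'

```text
time_s: 16.6
tool_pos: [0.5805, 0.31, 0.1727]
tool_rot: [-179.9, 0.1, 76.6]
force: [0.4, -0.4, 0.0]
grip_width: 0.0008
```

```bash
python3 snap.py 9; python3 - <<'E'
import cv2
for n,y,x in(("scene",200,270),("top",130,100)):
    a=cv2.imread(f"pics/{n}9.png")
    cv2.imwrite(f"pics/{n}9p.png",cv2.resize(a[y:y+150,x:x+180],None,fx=4,fy=4,interpolation=cv2.INTER_CUBIC))
E
```

```text
t 16.6 TCP in ramp -0.21217211021977228 0.0012674970877096028 0.17273630335704088 yaw rel -0.15709024603478383 [ 0.4 -0.4  0. ]
```

View pics/scene9p.png

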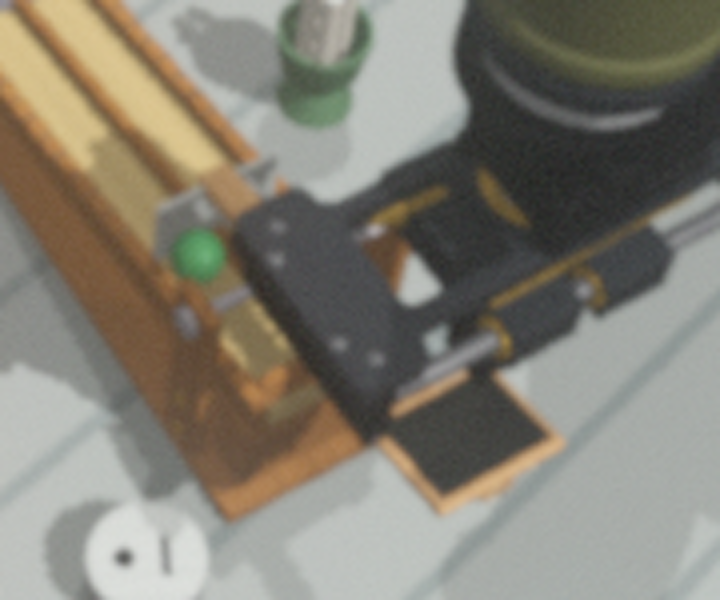

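View pics/top9p.png

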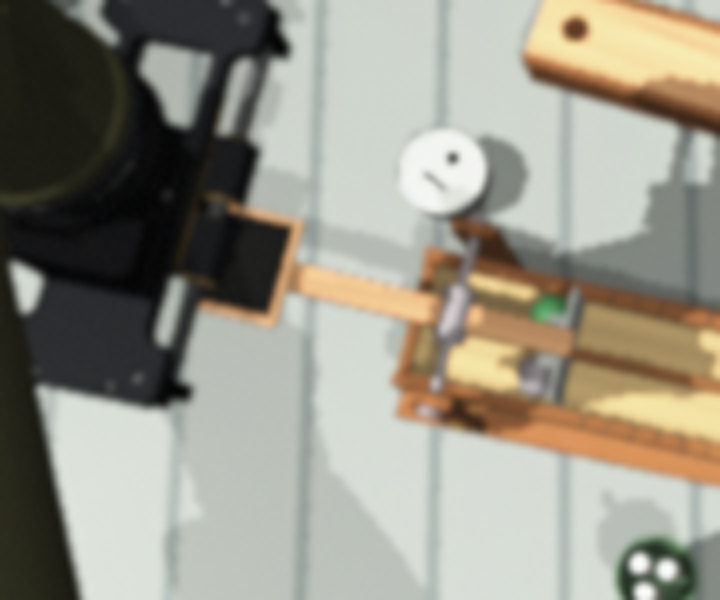

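Call:
carry_out --plan '[{"fingers": 1,"dx": 0.17,"dy": -0.04,"dz": 0.3,"rx": 0,"ry": 0,"rz": 0},{"fingers": 1,"dx": 0,"dy": 0,"dz": 0.3,"rx": 0,"ry": 0,"rz": 0},{"fingers": 1,"dx": 0,"dy": 0,"dz": 0.3,"rx": 0,"ry": 0,"rz": 0},{"fingers": 1,"dx": 0,"dy": 0,"dz": 0.4,"rx": 0,"ry": 0,"rz": 0},{"fingers": 1,"dx": 0,"dy": 0,"dz": 0.4,"rx": 0,"ry": 0,"rz": 0},{"fingers": 1,"dx": 0,"dy": 0,"dz": 0.4,"rx": 0,"ry": 0,"rz": 0},{"fingers": 1,"dx": 0,"dy": 0,"dz": 0.3,"rx": 0,"ry": 0,"rz": 0}]'

```text
time_s: 17.58
tool_pos: [0.5813, 0.3165, 0.1014]
tool_rot: [-180.0, -0.0, 76.6]
force: [0.1, 0.3, 1.2]
grip_width: 0.0003
```

Call:
carry_out --plan '[{"fingers": 1,"dx": 0,"dy": 0,"dz": 0.07,"rx": 0,"ry": 0,"rz": 0},{"fingers": 1,"dx": 0,"dy": 0,"dz": 0,"rx": 0,"ry": 0,"rz": 0}]'

```text
time_s: 17.82
tool_pos: [0.5812, 0.316, 0.0999]
tool_rot: [-180.0, 0.0, 76.6]
force: [0.9, -0.2, 0.4]
grip_width: 0.0006
```

Not at the stop yet; I'll press on in small steps.

Call:
carry_out --plan '[{"fingers": 1,"dx": 0,"dy": 0,"dz": 0.06,"rx": 0,"ry": 0,"rz": 0},{"fingers": 1,"dx": 0,"dy": 0,"dz": 0.06,"rx": 0,"ry": 0,"rz": 0}]'

```text
time_s: 18.08
tool_pos: [0.5815, 0.3163, 0.0967]
tool_rot: [180.0, -0.0, 76.6]
force: [-0.4, 0.2, 1.0]
grip_width: 0.0002
```

```bash
python3 snap.py 10; python3 - <<'E'
import cv2
for n,y,x in(("scene",170,220),):
    a=cv2.imread(f"pics/{n}10.png")
    cv2.imwrite(f"pics/{n}10p.png",cv2.resize(a[y-20:y+170,x:x+200],None,fx=3,fy=3,interpolation=cv2.INTER_CUBIC))
E
```

```text
t 18.075 TCP in ramp -0.21854505133197444 0.0008746259232261522 0.09670600910957947 yaw rel -0.10939078649087719 [-0.4  0.2  1. ]
```

View pics/scene10p.png

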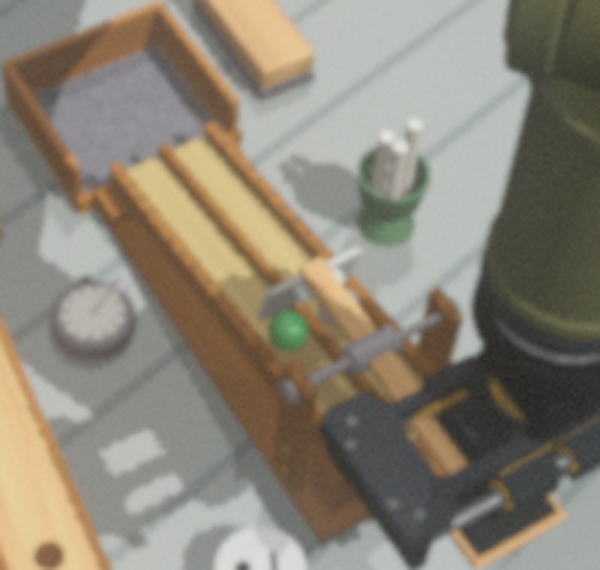

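Call:
carry_out --plan '[{"fingers": 1,"dx": 0,"dy": 0,"dz": 0.06,"rx": 0,"ry": 0,"rz": 0},{"fingers": 1,"dx": 0,"dy": 0,"dz": 0.06,"rx": 0,"ry": 0,"rz": 0}]'

```text
time_s: 18.42
tool_pos: [0.5816, 0.3165, 0.0929]
tool_rot: [180.0, -0.0, 76.6]
force: [1.2, 0.6, 1.8]
grip_width: 0.0004
```

Call:
carry_out --plan '[{"fingers": 1,"dx": 0,"dy": 0,"dz": 0.05,"rx": 0,"ry": 0,"rz": 0},{"fingers": 1,"dx": 0,"dy": 0,"dz": 0,"rx": 0,"ry": 0,"rz": 0}]'

```text
time_s: 18.68
tool_pos: [0.5813, 0.3162, 0.0912]
tool_rot: [180.0, -0.0, 76.6]
force: [0.5, 1.9, 1.2]
grip_width: 0.0005
```

```bash
python3 snap.py 11; python3 - <<'E'
import cv2
for n,y,x in(("scene",170,220),):
    a=cv2.imread(f"pics/{n}11.png")
    cv2.imwrite(f"pics/{n}11p.png",cv2.resize(a[y-20:y+170,x:x+200],None,fx=3,fy=3,interpolation=cv2.INTER_CUBIC))
E
```

```text
t 18.675 TCP in ramp -0.21842053184767674 0.0006921787807157853 0.09117292443967862 yaw rel -0.10441159519952237 [0.5 1.9 1.2]
```

View pics/scene11p.png

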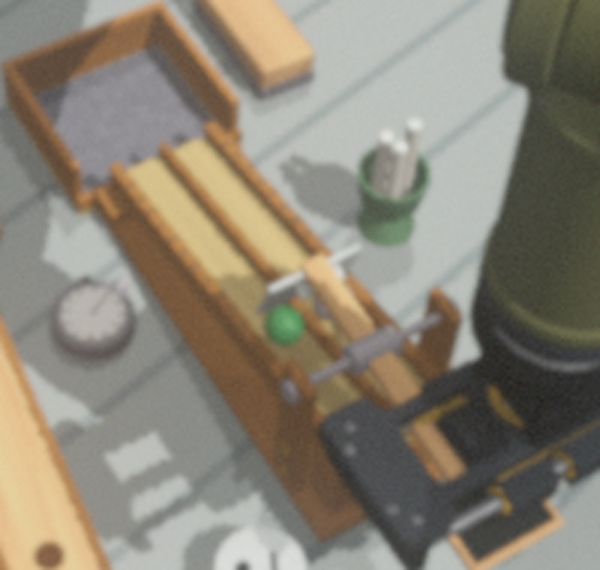

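Call:
carry_out --plan '[{"fingers": 1,"dx": 0,"dy": 0,"dz": 0.08,"rx": 0,"ry": 0,"rz": 0},{"fingers": 1,"dx": 0,"dy": 0,"dz": 0,"rx": 0,"ry": 0,"rz": 0}]'

```text
time_s: 19.02
tool_pos: [0.5813, 0.3161, 0.0886]
tool_rot: [-180.0, 0.0, 76.6]
force: [0.0, 1.7, 1.2]
grip_width: 0.0001
```

```bash
python3 snap.py 12; python3 - <<'E'
import cv2
for n,y,x in(("scene",150,220),("top",130,110)):
    a=cv2.imread(f"pics/{n}12.png")
    cv2.imwrite(f"pics/{n}12p.png",cv2.resize(a[y:y+190,x:x+220],None,fx=3,fy=3,interpolation=cv2.INTER_CUBIC))
E
```

```text
t 19.025 TCP in ramp -0.2182742345302667 0.0006349781725551035 0.088614571409949 yaw rel -0.10930415710150498 [0.  1.7 1.2]
```

View pics/scene12p.png

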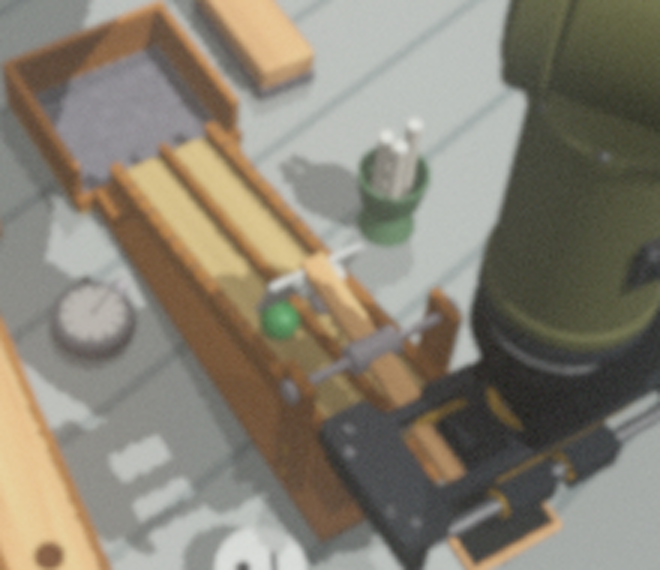

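View pics/top12p.png

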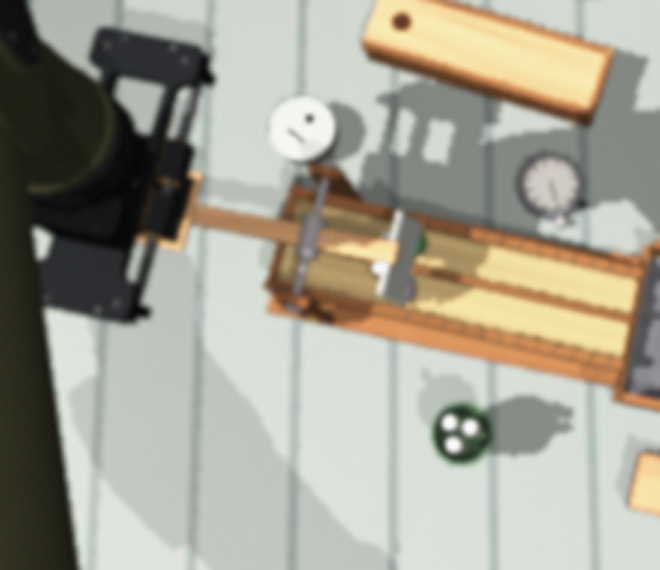

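Call:
carry_out --plan '[{"fingers": 1,"dx": 0,"dy": 0,"dz": 0.1,"rx": 0,"ry": 0,"rz": 0},{"fingers": 1,"dx": 0,"dy": 0,"dz": 0.06,"rx": 0,"ry": 0,"rz": 0},{"fingers": 1,"dx": 0,"dy": 0,"dz": 0,"rx": 0,"ry": 0,"rz": 0}]'

```text
time_s: 19.5
tool_pos: [0.5813, 0.3161, 0.0839]
tool_rot: [-180.0, 0.0, 76.6]
force: [-0.5, 0.7, 2.8]
grip_width: 0.0006
```

```bash
python3 snap.py 13; python3 - <<'E'
import cv2
for n,y,x in(("scene",150,220),("top",130,110)):
    a=cv2.imread(f"pics/{n}13.png")
    cv2.imwrite(f"pics/{n}13p.png",cv2.resize(a[y:y+190,x:x+220],None,fx=3,fy=3,interpolation=cv2.INTER_CUBIC))
E
```

```text
t 19.5 TCP in ramp -0.21826596000466256 0.0006422987148229017 0.08389629836723102 yaw rel -0.10735970386508598 [-0.5  0.7  2.8]
```

View pics/scene13p.png

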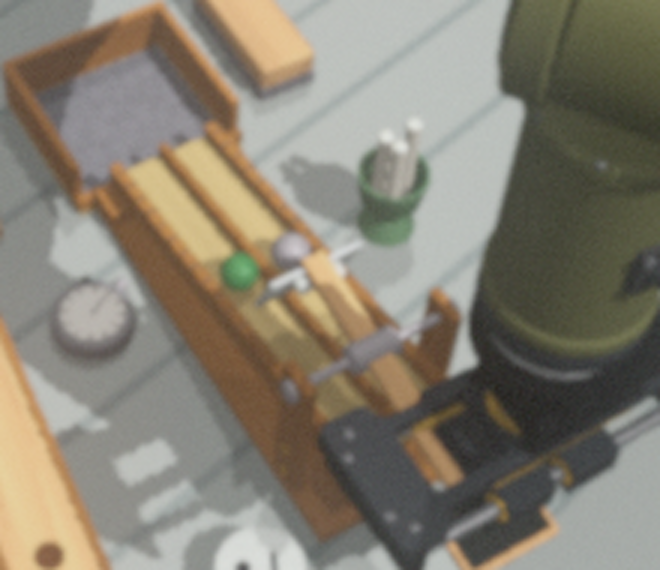

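Call:
carry_out --plan '[{"fingers": 1,"dx": 0,"dy": 0,"dz": 0.08,"rx": 0,"ry": 0,"rz": 0},{"fingers": 1,"dx": 0,"dy": 0,"dz": 0.04,"rx": 0,"ry": 0,"rz": 0},{"fingers": 1,"dx": 0,"dy": 0,"dz": 0,"rx": 0,"ry": 0,"rz": 0}]'

```text
time_s: 19.98
tool_pos: [0.5812, 0.3159, 0.0803]
tool_rot: [-180.0, 0.0, 76.6]
force: [-1.2, -1.7, 2.1]
grip_width: 0.0005
```

Call:
carry_out --plan '[{"fingers": 1,"dx": 0,"dy": 0,"dz": 0.06,"rx": 0,"ry": 0,"rz": 0},{"fingers": 1,"dx": 0,"dy": 0,"dz": 0,"rx": 0,"ry": 0,"rz": 0}]'

```text
time_s: 20.23
tool_pos: [0.5813, 0.3159, 0.0785]
tool_rot: [-180.0, 0.0, 76.6]
force: [-1.3, -1.0, 2.1]
grip_width: 0.0008
```

```bash
cat > v.py <<'E'
import sys; k=sys.argv[1]
import subprocess; subprocess.run(["python3","snap.py",k])
import cv2
for n,y,x,h,w,f in(("scene",150,220,190,220,3),("top",150,110,130,260,3),("scene",265,340,80,100,7)):
    a=cv2.imread(f"pics/{n}{k}.png")
    cv2.imwrite(f"pics/{n}{k}{'p' if f==3 else 'q'}.png",cv2.resize(a[y:y+h,x:x+w],None,fx=f,fy=f,interpolation=cv2.INTER_CUBIC))
E
python3 v.py 14
```

```text
t 20.225 TCP in ramp -0.21807544976845314 0.0007234218496360439 0.07850933208086527 yaw rel -0.11957174221443267 [-1.3 -1.   2.1]
```

View pics/scene14p.png

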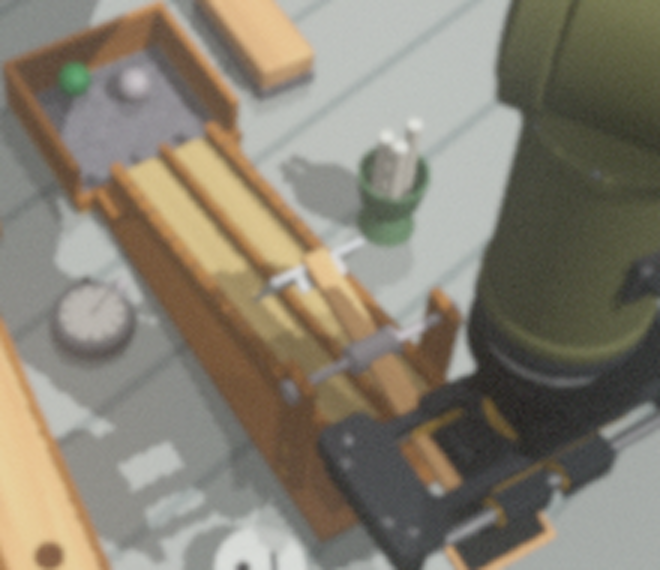

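View pics/top14p.png

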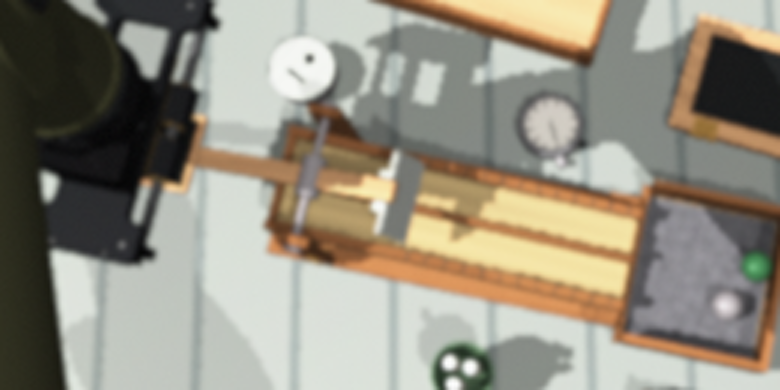

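View pics/scene14q.png

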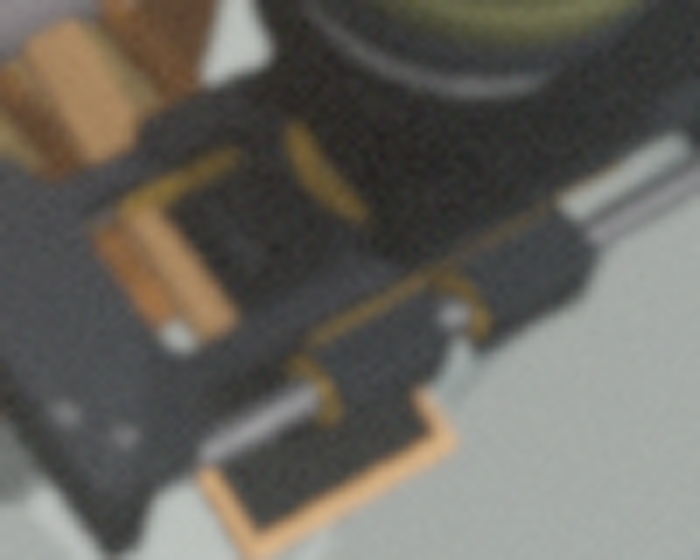

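```bash
cat > rock.py <<'E'
from h import *
import sys
cs=cams();pr=[.53058,.10376,-1.80217]
def pad(a,b,th):
    # rest: centre (-.111,.034) rel. pivot, tilt .2 ; rotate down by th
    x,z=-.111-a*np.cos(.2),.034+a*np.sin(.2)
    c,s=np.cos(th),np.sin(th)
    # uphill (-x) goes down
    return (-.105+x*c-z*s*1, b, .115+z*c+x*s)
for th in(0,.3,.45,.6,.7):
    P=[pad(.025,.03,th),pad(.025,-.03,th),pad(-.025,.03,th),pad(0,0,th)]
    print(th,"ctr",np.round(P[3],3),"q px",((proj(cs["scene"],w(pr,P))-[340,265]+.5)*7-.5).round(0).tolist())
E
python3 rock.py
```

```text
0 ctr [-0.216  0.     0.149] q px [[282.0, 445.0], [505.0, 319.0], [147.0, 290.0], [325.0, 305.0]]
0.3 ctr [-0.221  0.     0.115] q px [[267.0, 548.0], [482.0, 424.0], [143.0, 363.0], [313.0, 394.0]]
0.45 ctr [-0.22   0.     0.097] q px [[247.0, 579.0], [458.0, 458.0], [134.0, 387.0], [297.0, 423.0]]
0.6 ctr [-0.216  0.     0.08 ] q px [[221.0, 598.0], [428.0, 479.0], [120.0, 404.0], [276.0, 442.0]]
0.7 ctr [-0.212  0.     0.069] q px [[201.0, 603.0], [405.0, 486.0], [109.0, 411.0], [259.0, 449.0]]
```

```bash
cat >> rock.py <<'E'
from cell import sensors
T=sensors.get_obs()["tool_pos"]
for n,x0,y0,hh,ww,k in(("scene",325,250,95,110,6),("top",130,170,70,110,7)):
    im=cv2.resize(cs[n]["color"][y0:y0+hh,x0:x0+ww,::-1],None,fx=k,fy=k,interpolation=cv2.INTER_CUBIC)
    for th,col in((.35,(255,0,0)),(.45,(0,0,255)),(.6,(0,255,255))):
        q=[pad(a,b,th) for a,b in((.025,.03),(.025,-.03),(-.025,-.03),(-.025,.03))]
        draw(cs[n],im,pr,[(q[i],q[(i+1)%4]) for i in range(4)],x0,y0,k,col)
    t=(proj(cs[n],T)[0]-[x0,y0]+.5)*k-.5
    cv2.circle(im,tuple(int(v) for v in t),5,(0,255,0),-1)
    cv2.imwrite(f"pics/rock_{n}.png",im)
E
python3 rock.py
```

```text
0 ctr [-0.216  0.     0.149] q px [[282.0, 445.0], [505.0, 319.0], [147.0, 290.0], [325.0, 305.0]]
0.3 ctr [-0.221  0.     0.115] q px [[267.0, 548.0], [482.0, 424.0], [143.0, 363.0], [313.0, 394.0]]
0.45 ctr [-0.22   0.     0.097] q px [[247.0, 579.0], [458.0, 458.0], [134.0, 387.0], [297.0, 423.0]]
0.6 ctr [-0.216  0.     0.08 ] q px [[221.0, 598.0], [428.0, 479.0], [120.0, 404.0], [276.0, 442.0]]
0.7 ctr [-0.212  0.     0.069] q px [[201.0, 603.0], [405.0, 486.0], [109.0, 411.0], [259.0, 449.0]]
```

View pics/rock_scene.png

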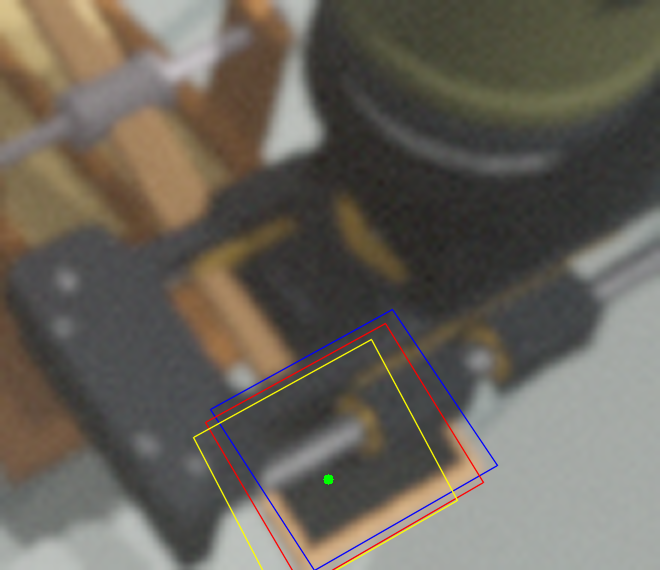

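View pics/rock_top.png

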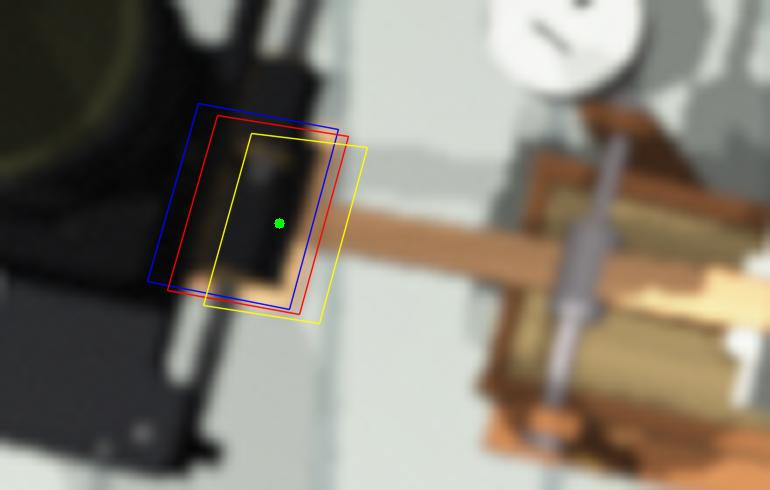

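Call:
carry_out --plan '[{"fingers": 1,"dx": 0,"dy": 0,"dz": 0.05,"rx": 0,"ry": 0,"rz": 0},{"fingers": 1,"dx": 0,"dy": 0,"dz": 0,"rx": 0,"ry": 0,"rz": 0}]'

```text
time_s: 20.78
tool_pos: [0.5814, 0.3162, 0.0771]
tool_rot: [180.0, -0.0, 76.6]
force: [1.1, -0.3, 2.1]
grip_width: 0.0005
```

Call:
carry_out --plan '[{"fingers": 1,"dx": 0,"dy": 0,"dz": 0.06,"rx": 0,"ry": 0,"rz": 0},{"fingers": 1,"dx": 0,"dy": 0,"dz": 0,"rx": 0,"ry": 0,"rz": 0}]'

```text
time_s: 21.02
tool_pos: [0.5815, 0.3161, 0.0753]
tool_rot: [180.0, -0.0, 76.6]
force: [0.1, -0.1, 1.9]
grip_width: 0.0005
```

Call:
carry_out --plan '[{"fingers": 1,"dx": 0,"dy": 0,"dz": 0.06,"rx": 0,"ry": 0,"rz": 0},{"fingers": 1,"dx": 0,"dy": 0,"dz": 0,"rx": 0,"ry": 0,"rz": 0}]'

```text
time_s: 21.28
tool_pos: [0.5814, 0.3162, 0.0735]
tool_rot: [180.0, -0.0, 76.6]
force: [0.2, -0.0, 1.9]
grip_width: 0.0001
```

Call:
carry_out --plan '[{"fingers": 1,"dx": 0,"dy": 0,"dz": 0.08,"rx": 0,"ry": 0,"rz": 0},{"fingers": 1,"dx": 0,"dy": 0,"dz": 0,"rx": 0,"ry": 0,"rz": 0}]'

```text
time_s: 21.52
tool_pos: [0.5816, 0.3162, 0.0723]
tool_rot: [180.0, -0.0, 76.6]
force: [-2.0, -1.0, 7.1]
grip_width: 0.0004
```

Call:
carry_out --plan '[{"fingers": 1,"dx": 0,"dy": 0,"dz": 0.08,"rx": 0,"ry": 0,"rz": 0},{"fingers": 1,"dx": 0,"dy": 0,"dz": 0,"rx": 0,"ry": 0,"rz": 0}]'

```text
time_s: 21.78
tool_pos: [0.5816, 0.3161, 0.0715]
tool_rot: [180.0, -0.1, 76.6]
force: [-4.0, -2.3, 14.6]
grip_width: 0.0006
```

```bash
cp pics/rock_scene.png pics/rock_scene_a.png; python3 rock.py>/dev/null; python3 v.py 15
```

```text
t 21.875 TCP in ramp -0.21841874896255217 0.0009877177757998332 0.07147184745820857 yaw rel -0.11425785190139948 [-4.3 -3.3 14.3]
```

View pics/rock_scene.png

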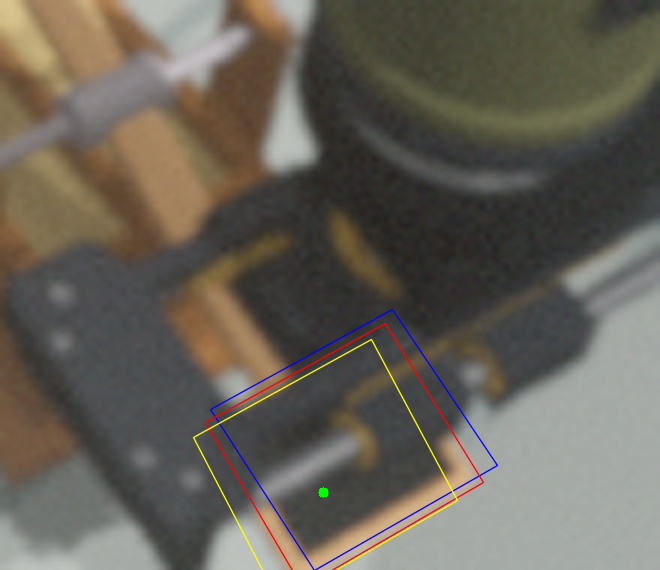

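View pics/scene15p.png

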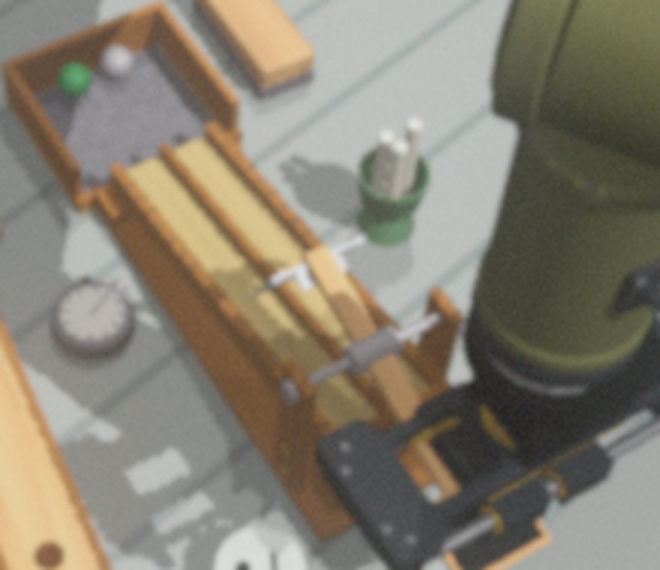

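```bash
python3 - <<'E'
from h import *
cs=cams()
for k,T in((7,(.4604,-.2015,.2571)),(2,(.44,-.2407,.0148))):
    for n in("scene","top"):
        p=proj(cs[n],T)[0];print(k,n,p)
        if n=="scene":
            a=cv2.imread(f"pics/scene{k}.png");x0,y0=max(0,int(p[0])-50),max(0,int(p[1])-50)
            im=cv2.resize(a[y0:y0+90,x0:x0+110],None,fx=6,fy=6,interpolation=cv2.INTER_CUBIC)
            for dz,c in((0,(0,255,0)),(.026,(0,0,255))):
                for dy in((0,) if k==7 else(-.0435,.0435)):
                    psi=np.radians(76.6 if k==7 else 70.7)
                    q=(proj(cs[n],(T[0]+dy*np.sin(psi),T[1]-dy*np.cos(psi),T[2]+dz))[0]-[x0,y0]+.5)*6-.5
                    cv2.circle(im,tuple(int(v) for v in q),4,c,-1)
            cv2.imwrite(f"pics/tip{k}.png",im)
E
```

```text
7 scene [229.08127746  66.76236521]
7 top [422.56739948 240.71726355]
2 scene [232.95795279 142.06614257]
2 top [407.36419914 259.8053271 ]
```

View pics/tip7.png

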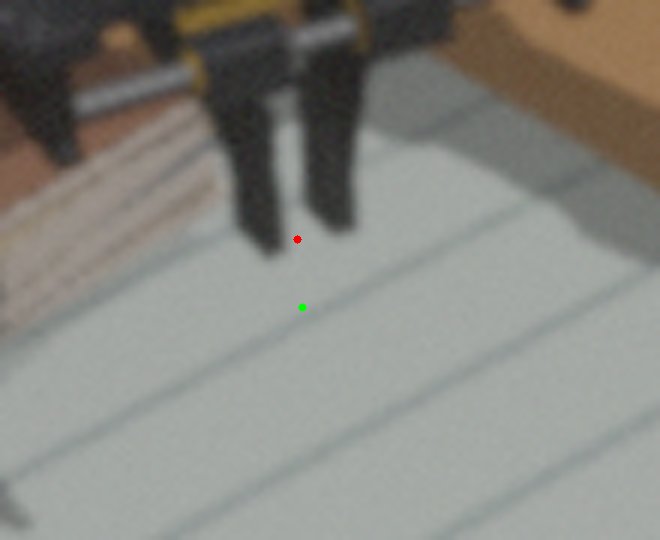

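View pics/tip2.png

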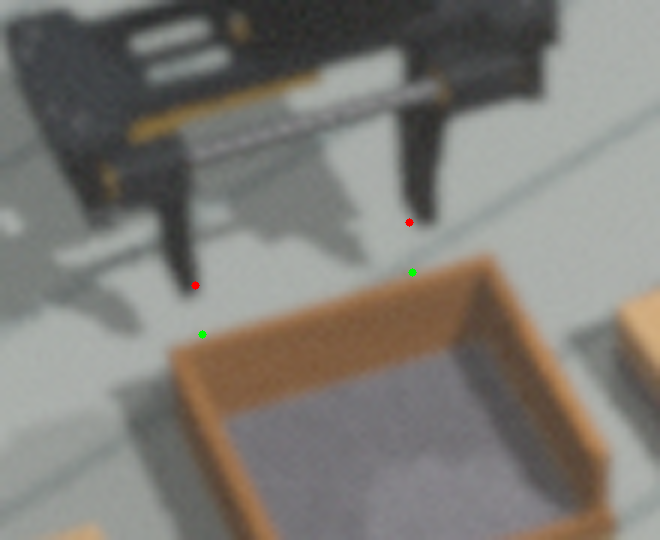

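Call:
carry_out --plan '[{"fingers": 1,"dx": 0,"dy": 0,"dz": -0.3,"rx": 0,"ry": 0,"rz": 0},{"fingers": 1,"dx": 0,"dy": 0,"dz": -0.4,"rx": 0,"ry": 0,"rz": 0},{"fingers": 1,"dx": 0,"dy": 0,"dz": -0.4,"rx": 0,"ry": 0,"rz": 0},{"fingers": 1,"dx": 0,"dy": 0,"dz": -0.4,"rx": 0,"ry": 0,"rz": 0},{"fingers": 1,"dx": 0,"dy": 0,"dz": -0.4,"rx": 0,"ry": 0,"rz": 0},{"fingers": 1,"dx": 0,"dy": 0,"dz": -0.5,"rx": 0,"ry": 0,"rz": 0},{"fingers": 1,"dx": 0,"dy": 0,"dz": -0.8,"rx": 0,"ry": 0,"rz": 0},{"fingers": 1,"dx": 0,"dy": 0,"dz": -0.9,"rx": 0,"ry": 0,"rz": 0},{"fingers": 1,"dx": 0,"dy": 0,"dz": -0.9,"rx": 0,"ry": 0,"rz": 0},{"fingers": 1,"dx": 0,"dy": 0,"dz": -0.8,"rx": 0,"ry": 0,"rz": 0},{"fingers": 1,"dx": 0,"dy": 0,"dz": 0,"rx": 0,"ry": 0,"rz": 0},{"fingers": 1,"dx": 0,"dy": 0,"dz": 0,"rx": 0,"ry": 0,"rz": 0}]'

```text
time_s: 23.58
tool_pos: [0.5808, 0.3161, 0.2419]
tool_rot: [-179.9, 0.0, 76.6]
force: [-0.5, 0.2, -0.3]
grip_width: 0.0005
```

```bash
python3 v.py 16
```

```text
t 23.575 TCP in ramp -0.2181624621886195 0.00020727434296952812 0.2418793919731166 yaw rel -0.10374132145705062 [-0.5  0.2 -0.3]
```

View pics/scene16.png

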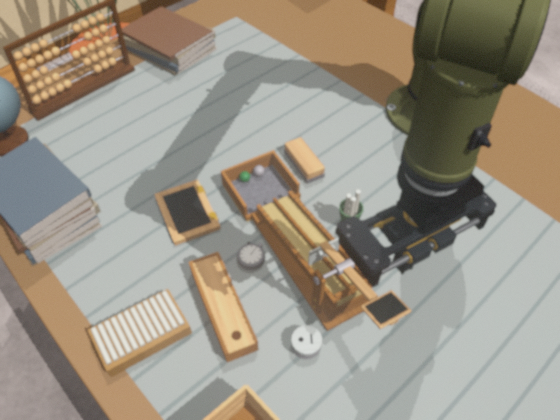

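View pics/top16p.png

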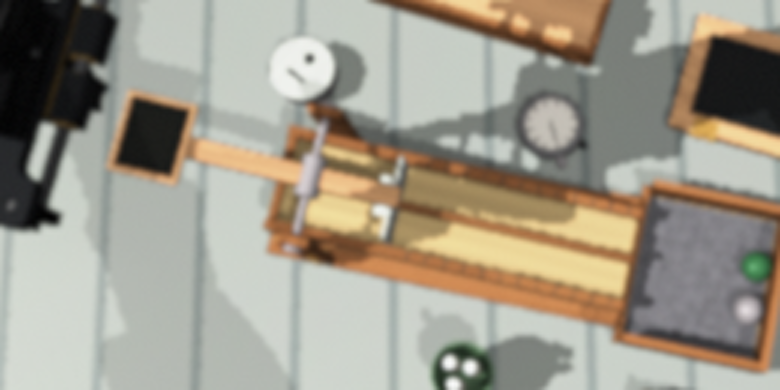

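View pics/scene16z.png

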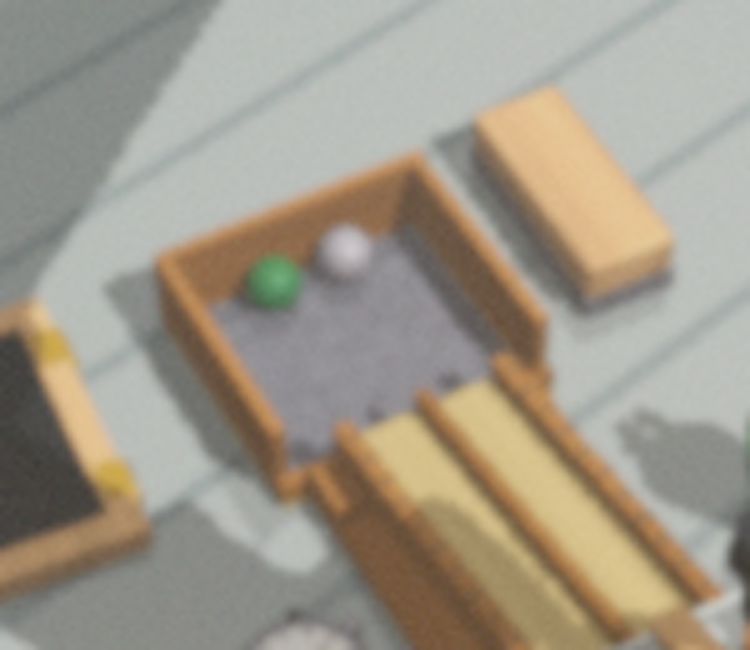

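```bash
python3 -c "
from cell import ticket; print(ticket.sign_off())"
```

```text
the job is handed in; nothing more can be done
None
```

The race is run: the tray stands against the ramp foot, both balls are in it, the paddle is back up and the gate is shut. I handed the job in at about 23.6 s of the 51 s allowed.

- **Tray:** I pushed its back wall with the open fingers until the mouth met the foot and the push force rose to about 7 N. In the pictures it stands square (the fingers ended within about 0.2° of the ramp axis), centred and close, and had not visibly moved by the last look.
- **Lever:** I pressed the paddle down with the shut fingers to its hard stop, where the force rose to about 14 N. Both balls rolled into the tray, and I then let the paddle up slowly.
- **Last checks:** The final pictures show the paddle raised, the green ball and the grey one at rest in the tray, and the arm well clear of everything. The bystander objects look to be where they began.

**Disagreements:**
- **Fingertip height:** In the pictures the fingertips sit about 25 mm above the reported TCP. The hard stop came at a reported height of 71 mm instead of 98 mm, and the push on the tray was near the top of its 45 mm back wall, not at 22 mm.
- **Slow gate lift:** Because of this I felt for the stop in small steps, so the gate rose slowly. The balls rolled out at about 19 s, just before the paddle was fully down at about 21.7 s.
- **Rocker angle:** My image estimate of the rocker angle read slightly low (about 0.4 rad). I relied on the force rise to tell that the stop was reached.

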